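# Weigh-check the nut samples and log the short ones on the click dial

## Task

Sort the sealed nut sample boxes on the bench by weight, which you can only feel by lifting them, and stand each one upright inside a tray, flat on its floor: full boxes in the blue-rimmed tray, short (light) boxes in the orange-rimmed tray. When all are sorted, turn the click dial on the grey console back anticlockwise to its end stop, then clockwise one click for each short box, and let go of it. Then push the green button right down to log the count, leaving the dial at the count, and the bowl and the scoop where they are.

Things in the scene. Friction and masses are not known exactly. Their poses are not given: they have to be found in the camera images.
- sample_1: sealed steel sample box with a white lid, 70 mm (own x) by 50 mm (own y) by 44 mm high, flat sides, standing upright on the table among the others; origin at the centre of its underside, z up. All the boxes look alike. A full one weighs about 0.28 kg and a short one about 0.13 kg (each within 8 percent); which is which shows only in the weight. Four to six of the six boxes are there; absent ones read None. One to three of those there are short, the others full.
- sample_2: another sample box, exactly like sample_1 to look at, full or short
- sample_3: another sample box, exactly like sample_1 to look at, full or short
- sample_4: another sample box, exactly like sample_1 to look at, full or short
- sample_5: another sample box, exactly like sample_1 to look at, full or short
- sample_6: another sample box, exactly like sample_1 to look at, full or short
- tray_full: shallow square steel tray with a blue rim, fixed to the table, 200 x 200 mm outside, 5 mm walls 17 mm high over the table, inner floor 190 x 190 mm at 5 mm over the table; origin at the centre of its underside, x and y along its sides. For the full boxes; it may be on the left or on the right of the bench. Room for four boxes as two by two, lying along its x.
- tray_short: shallow square steel tray with an orange rim, fixed to the table, 200 x 200 mm outside, 5 mm walls 17 mm high over the table, inner floor 190 x 190 mm at 5 mm over the table; origin at the centre of its underside, x and y along its sides. For the short boxes; the same size as the other.
- console_top (a point): centre of the top face of the grey console, a fixed block 105 mm (x) by 200 mm (y) by 40 mm high beyond the boxes; its x axis points away from the robot, more or less. The dial's axis stands at +50 mm along its y, the green button at -55 mm
- dial_grip (a point): point on the dial's upright axis, in the middle of its grip, 68 mm over the table; turns with the dial, its x axis lies along the grip bar. The dial is a black disc of radius 28 mm, 8 mm thick, 2 mm over the console, with a grip bar on it 54 mm long, 14 mm wide, whose top is 16 mm above this point (84 mm over the table) and whose foot is 18 mm below it. A white strip on the bar's top is the pointer
- dial (a joint): angle of the dial in rad: 0 at its end stop, where the pointer stands at the long red tick, towards the robot (console -x); grows clockwise seen from above. One click is 24 degrees (0.419 rad), and there are six clicks from the stop to the other end. It starts two to five clicks from the stop. Turning needs about 0.1 N m at the crest between clicks; let go, it drops into the nearest click. A click counts within 7 degrees of its middle; at the stop likewise
- log_button_top (a point): centre of the top face of the green push button (radius 16 mm) on the console when up; it is pressed straight down, 6 mm, with about 5 N, and springs back
- log_button (a joint): travel of the green button in m: 0 up, 0.006 right down; past 0.004 the count is logged
- bowl: steel bowl, 120 mm across, 50 mm high, a bystander; origin under its centre
- scoop: steel scoop with a blue handle, 165 mm long, 25 mm high, a bystander; origin under its middle

How it is judged:
By the outcome, as a careful person would: the job done as asked, in the order asked, and still so for the second after the job is handed in, with the robot touching nothing.
Of sample_1, sample_2, sample_3, sample_4, sample_5, sample_6 only 4 to 6 are there at a start; the rules pass over those that are not, and their reading is None.
At some moment in a run one of sample_1, sample_2, sample_3, sample_4, sample_5, sample_6 may be knocked a few centimetres aside while the robot is not near it.
Once in a run the grip may slacken for a moment while it holds something.
It also fails if it takes over 210 s, if anything falls off the work surface, if the arm or the gripper's body presses on something with over 40 N, if the wrist force passes 120 N, or if a joint passes its speed limit or range.

## Robot

A 6-joint arm with a two-finger parallel gripper is mounted at the origin on the work surface. World frame = base frame: x ahead of the robot, y to its left, z up, the work surface at z = 0. Lengths are in mm, angles in degrees, forces in N, time in s.
With the tool pointing down it reaches from about 350 to 1000 mm from the base axis. Payload 7.1 kg.
Tool frame: the origin (TCP) lies midway between the tips of the shut fingers; the grasp point (between the pads) lies 19 mm behind it; x points along the fingers, y is the direction in which the jaws open and shut, and the axes are right-handed (so a half turn about x gives the same grasp; the last joint's range is limited). The gripper opens to 85 mm and grips with 20 to 120 N. Pads are 22 mm wide; open, the fingers measure 114 mm over their backs; the gripper's body (76 mm by 85 mm) begins 54 mm behind the grasp point. The pads swing forward as they close: fully open they stand 13 mm farther back than shut.
Start: joints at [65.374, 24.242, 93.386, -0, 62.372, -1.089], TCP at [249.557, 572.998, 231.319] pointing down, gripper open.
Joint ranges: [-172.04, 172.04], [-51.8, 120.97], [4.93, 147.93], [-75.15, 255.16], [6.16, 154.13], [-145.62, 145.62]. Speed limits (degrees/s): [136.94, 136.94, 172.46, 180, 180, 180].

## Interface

Orientations are given as a 3x3 rotation matrix whose columns are the frame's x, y, z axes.
In Python, from workcell import * gives the robot as it stands.
- The arm moves only by the tool carry_out, never from a script. Its argument "targets" is a list of rows, each an object with "dr": the turn, a rotation vector about the tool's x, y, z in degrees, a list of three; "slide": the shift along the tool's x, y, z in m, a list of three; "claw": the finger opening in m, from 0 to 0.0854. A call has 1 to 10 rows; each row is the pose to reach, as a shift and turn from the pose measured when the call began, along the tool's axes at that moment; what a row does not reach only later rows make up. A row lasts 1/10 s, in which the tool goes at most 50 mm and 8.59 degrees, less where a joint would pass 70% of its speed; a pose out of reach is approached as far as the arm can. A call with a gripper value outside its range is refused whole. The fingers move at their own pace and stop on an object; "force" is the grip in N (left out, the last holds). Time passes only in rows, so rows that repeat a pose let the fingers close. It gives the time, the measured TCP pose, the force and the opening at its end, in the units of the state.
- state(): the state, without advancing time (a new reading comes with each control period).
- get_image(name): name is "scene" or "top" or "wrist"; returns (picture, depth): 384x512x3 uint8, red, green, blue; 384x512 float32, mm along the optical axis (not along the pixel's ray), 0 where there is no reading.
- camera_info(name): a dict with "fov_y" (degrees; the focal length in pixels is half the picture's height over the tangent of half this angle, whatever the lens; pixels are square), "cx", "cy" (the principal point, pixels), "R" (3x3) and "t" (3): a world point X has camera coordinates R X + t. Camera axes: x right, y down, z forward; pixel columns grow to the right and rows downward; lengths in mm; the calibration is good to about 2 mm. The wrist camera is an equidistant fisheye: a pixel r from the principal point sees the ray r / f radians off the axis. A picture is of the moment at which its call begins: read the wrist's pose just before it. camera_info takes no time and is no camera call; for the wrist camera it gives the pose at the moment of the call.
- close_job(): hands the job in, once; it reports no verdict.
The state is a dict: "clock": time; "joint_positions": joint angles; "qd": joint speeds; "joint_efforts": joint torques, N m; "ee_pos": TCP position; "tool_rot": TCP orientation; "wrist_force": force on the tool from outside, world axes, zero at the start; "moment": the same for the moment, N m; "grip_width": finger opening in mm.
Only numpy, scipy, OpenCV 4.12 (cv2) and the standard library are available. Lean on these libraries where they do the work, as an engineer would, in place of code of your own. Each camera call takes 0.05 s, during which the arm holds its last target.

## Working session

There is one attempt and no reset: what is moved stays moved. The work goes in short steps, Python scripts to look and compute and a tool call to move; the robot and the scene stay as the last step left them, time stands still between calls to the robot, and variables do not carry over. Pictures are saved under pics/ and viewed, and the job is handed in when it is done.

Besides the shell and the picture viewer there is one more tool, called after "Request:" as name(argument=value, ...) on one line, values as JSON. carry_out: Moves the arm, as the interface text tells. Its arguments: {"type":"object","properties":{"targets":{"type":"array","items":{"type":"object","properties":{"dr":{"type":"array","items":{"type":"number"}},"slide":{"type":"array","items":{"type":"number"}},"claw":{"type":"number"}}}},"force":{"type":"number"}},"required":["targets"]}

```bash
ls; mkdir -p pics
python3 - <<'E'
from workcell import *
import cv2,numpy as np
s=state();print(s)
for n in ["scene","top","wrist"]:
    c=camera_info(n);print(n,c)
    p,d=get_image(n);cv2.imwrite(f"pics/{n}0.png",p[:,:,::-1]);np.save(f"pics/{n}0.npy",d)
E
```

```text
pics
{'clock': 0.0, 'joint_positions': array([ 6.53731113e+01,  2.42842653e+01,  9.34319322e+01, -1.19498577e-03,
        6.23720859e+01, -1.08767490e+00]), 'qd': array([-0.01449985, -0.00074907,  0.00470954, -0.03422845, -0.08585437,
       -0.07684974]), 'joint_efforts': array([ 1.95904460e-03, -5.57380092e+01, -2.81753075e+01,  2.17077496e-05,
        7.02639576e-03, -2.79630655e-06]), 'ee_pos': array([249.35375469, 572.50509631, 230.54407123]), 'tool_rot': array([[-6.25279662e-04,  3.99367258e-01,  9.16790817e-01],
       [-1.40838128e-03,  9.16789735e-01, -3.99367748e-01],
       [-9.99998813e-01, -1.54090756e-03, -1.07886040e-05]]), 'wrist_force': array([ 0.4904233 ,  0.29935768, -0.88684809]), 'moment': array([-0.02840159, -0.02288571,  0.0623963 ]), 'grip_width': 85.69938598186896}
scene {'fov_y': 53.980455737884355, 'cx': 256.92709243712966, 'cy': 189.5958586201803, 'R': array([[-0.76883987,  0.63930921,  0.01299969],
       [ 0.44388715,  0.54823603, -0.70880283],
       [-0.46027108, -0.53918548, -0.70528686]]), 't': array([ 473.13289949, -202.58856359, 1179.17083813])}
top {'fov_y': 44.99954670636912, 'cx': 259.67901810603655, 'cy': 194.41119339098216, 'R': array([[-0.00671886, -0.99982127,  0.01767168],
       [-0.98449467,  0.00351606, -0.17537924],
       [ 0.17528576, -0.01857602, -0.98434234]]), 't': array([  -2.17464324,  612.12641389, 1250.21269613])}
wrist {'fov_y': 65.70646984690485, 'cx': 256.0596780578242, 'cy': 189.87989941883174, 'R': array([[ 0.39933548,  0.91680399, -0.00127535],
       [ 0.88288485, -0.38418557,  0.27002923],
       [ 0.2470739 , -0.10895824, -0.96285128]]), 't': array([-624.2488032 ,  -34.94268037,  377.87228069])}
```

View pics/top0.png

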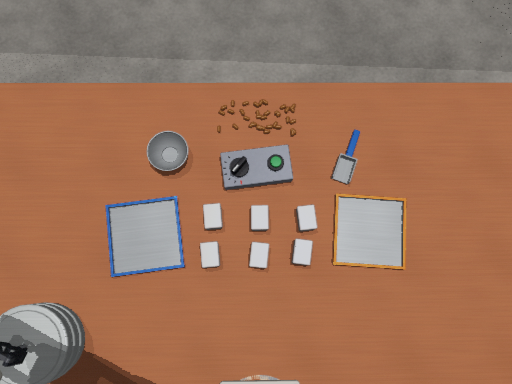

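View pics/scene0.png

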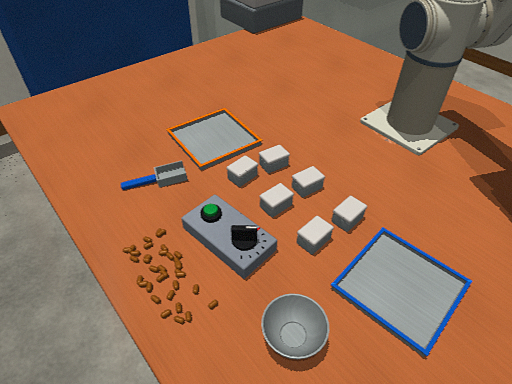

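View pics/wrist0.png

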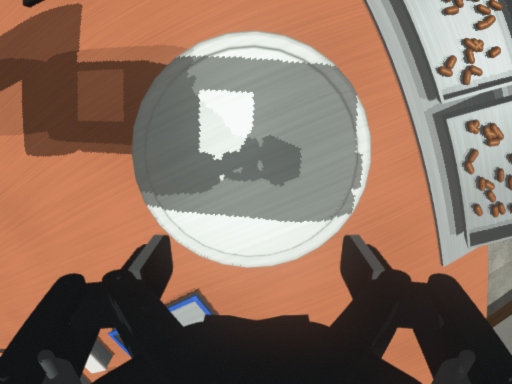

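```bash
cat > h.py <<'E'
from workcell import *
import cv2,numpy as np
def f_of(c): return 192/np.tan(np.radians(c['fov_y']/2))
def cast(c,uv,z):
    uv=np.atleast_2d(uv).astype(float);f=f_of(c)
    d=np.c_[(uv[:,0]-c['cx'])/f,(uv[:,1]-c['cy'])/f,np.ones(len(uv))]
    R=np.array(c['R']);o=-R.T@c['t'];w=d@R
    return o+w*((z-o[2])/w[:,2])[:,None]
def rect(c,cnt,z):
    P=cast(c,cnt.reshape(-1,2),z)[:,:2].astype(np.float32)
    (x,y),(a,b),an=cv2.minAreaRect(P)
    if a<b:a,b,an=b,a,an+90
    an=(an+90)%180-90
    return x,y,a,b,an
def boxes(name="top",p=None,z=44,amin=150,amax=1500):
    c=camera_info(name)
    if p is None:p,_=get_image(name)
    hsv=cv2.cvtColor(p,cv2.COLOR_RGB2HSV)
    m=((hsv[...,1]<40)&(hsv[...,2]>200)).astype(np.uint8)
    k=4;m=cv2.resize(m*255,None,fx=k,fy=k,interpolation=cv2.INTER_LINEAR)>127
    cs,_=cv2.findContours(m.astype(np.uint8),0,2)
    out=[]
    for q in cs:
        if amin*k*k<cv2.contourArea(q)<amax*k*k:
            q=(q.reshape(-1,2)+.5)/k-.5
            r=rect(c,q,z)
            if 55<r[2]<85 and 38<r[3]<65: out.append(r)
    return p,sorted(out)
def go(x,y,z,yaw):
    """yaw: world angle deg of tool y; tool x straight down. prints slide & dr from now"""
    s=state();R=s['tool_rot'];a=np.radians(yaw)
    ty=np.array([np.cos(a),np.sin(a),0]);tx=np.array([0,0,-1.]);T=np.c_[tx,ty,np.cross(tx,ty)]
    sl=R.T@(np.array([x,y,z])-s['ee_pos'])
    rv=cv2.Rodrigues(R.T@T)[0].ravel()
    print("slide",np.round(sl/1000,4),"dr",np.round(np.degrees(rv),2),"clock",round(s['clock'],2))
def rep():
    s=state();R=s['tool_rot'];print("t",round(s['clock'],2),"ee",np.round(s['ee_pos'],1),"yaw",np.round(np.degrees(np.arctan2(R[1,1],R[0,1])),2),"F",np.round(s['wrist_force'],2),"M",np.round(s['moment'],3),"w",round(s['grip_width'],1))
def weigh(n=10):
    F=[];Q=[]
    for i in range(n):
        get_image("wrist");s=state();F.append(s['wrist_force']);Q.append(s['joint_efforts'])
    print("F",np.mean(F,0).round(3),"sd",np.std(F,0).round(2),"q",np.mean(Q,0).round(2)[1:3])
E
python3 - <<'E'
from h import *
for n in ["top","scene"]:
    p=cv2.imread(f"pics/{n}0.png")[:,:,::-1].copy()
    print(n);c=camera_info(n)
    for b in boxes(n,p)[1]:print(np.round(b,1))
    hsv=cv2.cvtColor(p,cv2.COLOR_RGB2HSV)
    mb=cv2.inRange(hsv,(105,150,80),(125,255,255)); mo=cv2.inRange(hsv,(15,180,180),(24,255,255)); mg=cv2.inRange(hsv,(50,100,50),(85,255,255))
    for nm,m,z in (("blue",mb,17),("or",mo,17),("green",mg,55)):
        cs,_=cv2.findContours(m,0,2);q=max(cs,key=cv2.contourArea)
        print(nm,np.round(rect(c,q,z),1),cv2.boundingRect(q))
        if nm=="green":
            d=np.load(f"pics/{n}0.npy");x,y,w,h=cv2.boundingRect(q);u,v=x+w//2,y+h//2
            dep=d[v,u];f=f_of(c);X=np.array(c['R']).T@(np.array([(u-c['cx'])/f*dep,(v-c['cy'])/f*dep,dep])-c['t']);print("btn",X)
p=cv2.imread("pics/top0.png")[140:195,210:300];cv2.imwrite("pics/con.png",cv2.resize(p,None,fx=8,fy=8,interpolation=cv2.INTER_CUBIC))
E
```

```text
top
[444.9  -2.1  65.7  45.3  -6.2]
[447.1 135.2  65.7  44.8   5.3]
[ 452.9 -123.    65.6   45.6   -8.4]
[ 549.3 -137.7   65.6   45.5    6.2]
[ 5.495e+02 -4.600e+00  6.440e+01  4.430e+01 -2.000e-01]
[555.  128.8  65.8  44.8   4.8]
blue [501.7 322.6 202.9 202.8   7.3] (106, 197, 78, 80)
or [ 604.6 -384.4  100.7   32.4   68.1] (372, 197, 34, 14)
green [708.5 -51.1  31.4  29.3  89.9] (270, 156, 12, 11)
btn [707.59018962 -52.28994836  58.65390003]
scene
[447.7  -1.9  67.1  48.   -7.6]
[450.7 135.6  68.7  46.9   5.2]
[ 455.7 -122.8   67.4   48.1   -8. ]
[ 552.5 -138.    68.6   47.8    6.2]
[ 5.537e+02 -4.100e+00  6.730e+01  4.760e+01  3.000e-01]
[558.7 129.4  67.8  47.1   4.7]
blue [506.1 323.8 206.  204.1   7.5] (331, 227, 141, 129)
or [ 424.5 -216.     5.9    4.7  -38.8] (259, 139, 3, 2)
green [710.  -51.5  36.   31.7  50.9] (203, 204, 15, 13)
btn [713.05007447 -45.83211389  61.73553165]
```

View pics/con.png

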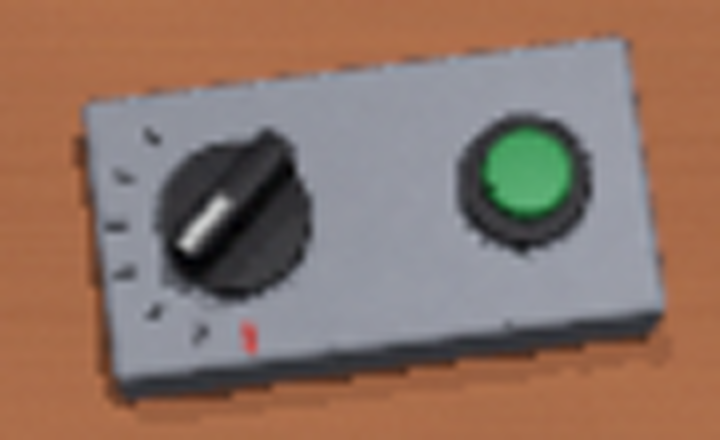

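```bash
python3 - <<'E'
from h import *
for n in ["top","scene"]:
    p=cv2.imread(f"pics/{n}0.png")[:,:,::-1].copy();c=camera_info(n)
    hsv=cv2.cvtColor(p,cv2.COLOR_RGB2HSV)
    x,y,w,h=(325,185,90,95) if n=="top" else (160,100,110,75)
    sub=hsv[y:y+h,x:x+w]; 
    # tray = grey floor (low sat) -> inner 190, and rim
    m=(sub[...,1]<90).astype(np.uint8)
    cs,_=cv2.findContours(m,0,2);q=max(cs,key=cv2.contourArea)+np.array([x,y]);print(n,"inner z5",np.round(rect(c,q,5),1),"z17",np.round(rect(c,q,17),1))
    print(sub[h//2,:14].tolist())
    m=((sub[...,0]>=14)&(sub[...,0]<=25)&(sub[...,1]>150)&(sub[...,2]>150)).astype(np.uint8)
    q=np.argwhere(m)[:,::-1]+np.array([x,y]);print("rim",len(q),np.round(rect(c,q.astype(np.float32),17),1))
E
python3 -c "
from h import *
go(449,135,200,95.2)"
```

```text
top inner z5 [ 513.6 -323.8  190.6  189.9   -4.1] z17 [ 512.5 -320.7  188.9  188.2   -4.1]
[[11, 144, 174], [11, 144, 173], [11, 145, 174], [11, 143, 173], [11, 144, 173], [11, 145, 172], [11, 144, 174], [11, 155, 125], [10, 153, 107], [11, 189, 112], [16, 175, 198], [16, 177, 207], [10, 44, 179], [100, 4, 187]]
rim 682 [ 512.4 -321.5  205.   204.9   85.6]
scene inner z5 [ 506.6 -334.3  191.   189.2   -4.2] z17 [ 515.3 -320.5  187.6  185.8   -4.2]
[[11, 174, 193], [10, 173, 195], [11, 174, 194], [11, 177, 196], [11, 174, 192], [11, 169, 195], [11, 180, 188], [11, 172, 193], [11, 178, 192], [11, 174, 201], [11, 182, 206], [10, 142, 135], [104, 77, 63], [11, 187, 134]]
rim 348 [ 514.5 -321.9  205.3  204.8   -4.3]
slide [ 0.0311 -0.3215  0.3578] dr [-2.874e+01 -2.000e-02  7.000e-02] clock 0.15
```

Request:
carry_out(targets=[{"slide": [0.031,-0.3215,0.358],"dr": [-28.7,0,0],"claw": 0.085},{"slide": [0.031,-0.3215,0.358],"dr": [-28.7,0,0],"claw": 0.085},{"slide": [0.031,-0.3215,0.358],"dr": [-28.7,0,0],"claw": 0.085},{"slide": [0.031,-0.3215,0.358],"dr": [-28.7,0,0],"claw": 0.085},{"slide": [0.031,-0.3215,0.358],"dr": [-28.7,0,0],"claw": 0.085},{"slide": [0.031,-0.3215,0.358],"dr": [-28.7,0,0],"claw": 0.085},{"slide": [0.031,-0.3215,0.358],"dr": [-28.7,0,0],"claw": 0.085},{"slide": [0.031,-0.3215,0.358],"dr": [-28.7,0,0],"claw": 0.085},{"slide": [0.031,-0.3215,0.358],"dr": [-28.7,0,0],"claw": 0.085},{"slide": [0.031,-0.3215,0.358],"dr": [-28.7,0,0],"claw": 0.085}])

```text
clock: 1.15
ee_pos: [449.8, 132.2, 199.9]
tool_rot: [[-0.0, -0.089, 0.996], [-0.001, 0.996, 0.089], [-1.0, -0.001, -0.001]]
wrist_force: [-0.4, 0.1, -0.8]
grip_width: 84.8
```

Run:
```python
from h import *
rep();p,_=get_image("wrist");cv2.imwrite("pics/w1.png",p[:,:,::-1])
weigh(10);go(449,135.3,18,95.2)
p,b=boxes("top");print(np.round(b,1))
```

```text
t 1.15 ee [449.8 132.2 199.9] yaw 95.08 F [-0.42  0.12 -0.75] M [-0.    -0.027 -0.071] w 84.8
F [-0.061  0.276  0.094] sd [0.52 0.68 0.3 ] q [-39.83 -24.1 ]
slide [ 0.1821 -0.0002  0.0002] dr [ 0.06 -0.03  0.06] clock 1.7
[[ 4.451e+02 -2.000e+00  6.540e+01  4.540e+01 -6.600e+00]
 [ 4.529e+02 -1.230e+02  6.560e+01  4.560e+01 -8.400e+00]
 [ 5.493e+02 -1.377e+02  6.560e+01  4.550e+01  6.200e+00]
 [ 5.495e+02 -4.600e+00  6.440e+01  4.430e+01 -2.000e-01]]
```

View pics/w1.png

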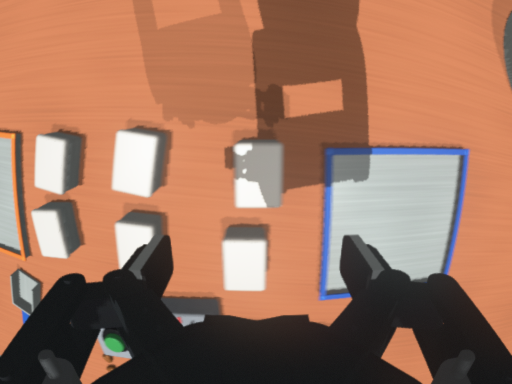

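Request:
carry_out(targets=[{"slide": [0.05,0,0],"claw": 0.085},{"slide": [0.1,0,0],"claw": 0.085},{"slide": [0.15,0,0],"claw": 0.085},{"slide": [0.182,0,0],"claw": 0.085},{"slide": [0.182,0,0],"claw": 0.085},{"slide": [0.182,0,0],"claw": 0.085},{"slide": [0.182,0,0],"claw": 0.03},{"slide": [0.182,0,0],"claw": 0.03},{"slide": [0.182,0,0],"claw": 0.03},{"slide": [0.182,0,0],"claw": 0.03}], force=50)

```text
validation failed for argument at $.ta...
```

```bash
python3 -c "
from h import *
rep()"
```

```text
t 1.75 ee [449.  135.6 200.1] yaw 95.24 F [0.53 0.9  0.54] M [0.01  0.026 0.043] w 84.7
```

Request:
carry_out(targets=[{"slide": [0.05,0,0],"dr": [0,0,0],"claw": 0.085},{"slide": [0.1,0,0],"dr": [0,0,0],"claw": 0.085},{"slide": [0.15,0,0],"dr": [0,0,0],"claw": 0.085},{"slide": [0.182,0,0],"dr": [0,0,0],"claw": 0.085},{"slide": [0.182,0,0],"dr": [0,0,0],"claw": 0.085},{"slide": [0.182,0,0],"dr": [0,0,0],"claw": 0.085},{"slide": [0.182,0,0],"dr": [0,0,0],"claw": 0.03},{"slide": [0.182,0,0],"dr": [0,0,0],"claw": 0.03},{"slide": [0.182,0,0],"dr": [0,0,0],"claw": 0.03},{"slide": [0.182,0,0],"dr": [0,0,0],"claw": 0.03}], force=50)

```text
clock: 2.75
ee_pos: [450.2, 135.9, 20.1]
tool_rot: [[0.003, -0.091, 0.996], [0.0, 0.996, 0.091], [-1.0, -0.0, 0.003]]
wrist_force: [-2.0, 1.1, 11.8]
grip_width: 49.2
```

```bash
python3 -c "
from h import *
rep()"
```

```text
t 2.75 ee [450.2 135.9  20.1] yaw 95.24 F [-2.04  1.07 11.79] M [0.097 0.246 0.044] w 49.2
```

Request:
carry_out(targets=[{"slide": [-0.02,0,0],"dr": [0,0,0],"claw": 0.03},{"slide": [-0.05,0,0],"dr": [0,0,0],"claw": 0.03},{"slide": [-0.1,0,0],"dr": [0,0,0],"claw": 0.03},{"slide": [-0.1,0,0],"dr": [0,0,0],"claw": 0.03},{"slide": [-0.1,0,0],"dr": [0,0,0],"claw": 0.03}])

```text
clock: 3.25
ee_pos: [450.8, 136.1, 121.9]
tool_rot: [[0.007, -0.091, 0.996], [0.001, 0.996, 0.091], [-1.0, 0.0, 0.007]]
wrist_force: [-0.2, 0.2, -3.2]
grip_width: 49.1
```

Run:
```python
from h import *
rep();weigh(12);rep();
p,_=get_image("wrist");cv2.imwrite("pics/w2.png",p[:,:,::-1])
```

```text
t 3.25 ee [450.8 136.1 121.9] yaw 95.24 F [-0.15  0.21 -3.22] M [-0.024  0.008 -0.028] w 49.1
F [-0.155  0.14  -2.755] sd [0.38 0.46 0.59] q [-45.18 -19.64]
t 3.85 ee [449.8 135.8 119.8] yaw 95.24 F [ 0.48  0.34 -1.77] M [0.002 0.002 0.006] w 49.1
```

View pics/w2.png

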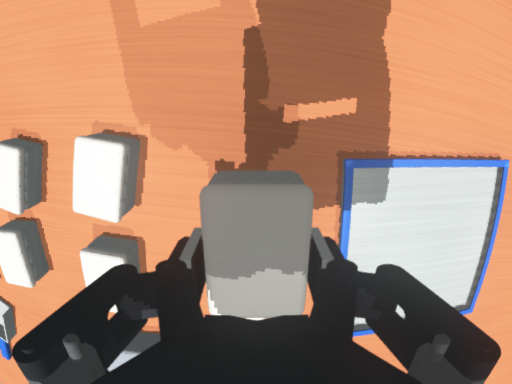

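Run:
```python
from h import *
go(543.2,370.5,120,97.4)
```

```text
slide [2.000e-04 2.252e-01 1.144e-01] dr [-2.16  0.15  0.02] clock 3.9
```

Request:
carry_out(targets=[{"slide": [0,0.225,0.1145],"dr": [-2.2,0,0],"claw": 0.03},{"slide": [0,0.225,0.1145],"dr": [-2.2,0,0],"claw": 0.03},{"slide": [0,0.225,0.1145],"dr": [-2.2,0,0],"claw": 0.03},{"slide": [0,0.225,0.1145],"dr": [-2.2,0,0],"claw": 0.03},{"slide": [0,0.225,0.1145],"dr": [-2.2,0,0],"claw": 0.03},{"slide": [0,0.225,0.1145],"dr": [-2.2,0,0],"claw": 0.03},{"slide": [0,0.225,0.1145],"dr": [-2.2,0,0],"claw": 0.03},{"slide": [0.04,0.225,0.1145],"dr": [-2.2,0,0],"claw": 0.03},{"slide": [0.075,0.225,0.1145],"dr": [-2.2,0,0],"claw": 0.03},{"slide": [0.075,0.225,0.1145],"dr": [-2.2,0,0],"claw": 0.03}])

```text
clock: 4.9
ee_pos: [539.4, 366.6, 40.3]
tool_rot: [[-0.006, -0.129, 0.992], [-0.006, 0.992, 0.129], [-1.0, -0.005, -0.007]]
wrist_force: [-1.4, -0.1, -2.8]
grip_width: 49.3
```

Run:
```python
from h import *
p,_=get_image("wrist");cv2.imwrite("pics/w3.png",p[:,:,::-1])
rep();go(543.2,370.5,26,97.4)
```

```text
t 4.95 ee [541.2 367.8  42.9] yaw 97.39 F [ 0.7   0.61 -2.67] M [ 0.065 -0.    -0.04 ] w 49.1
slide [0.0169 0.0024 0.0024] dr [-0.01 -0.2   0.2 ] clock 4.95
```

View pics/w3.png

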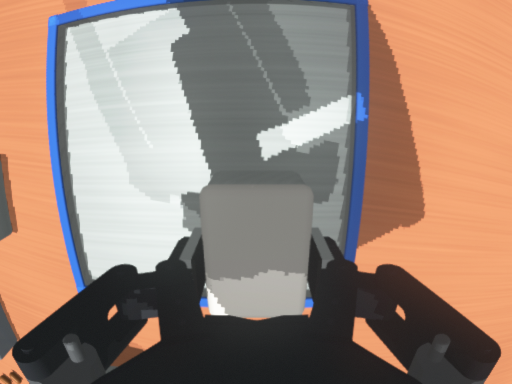

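Request:
carry_out(targets=[{"slide": [0.008,0.0024,0.0024],"dr": [0,-0.2,0.2],"claw": 0.03},{"slide": [0.017,0.0024,0.0024],"dr": [0,-0.2,0.2],"claw": 0.03},{"slide": [0.017,0.0024,0.0024],"dr": [0,-0.2,0.2],"claw": 0.03},{"slide": [0.017,0.0024,0.0024],"dr": [0,-0.2,0.2],"claw": 0.03}])

```text
clock: 5.35
ee_pos: [543.5, 370.6, 26.5]
tool_rot: [[0.001, -0.129, 0.992], [0.0, 0.992, 0.129], [-1.0, 0.0, 0.001]]
wrist_force: [0.9, -0.2, -2.9]
grip_width: 49.1
```

Request:
carry_out(targets=[{"slide": [0.0015,0,0],"dr": [0,0,0],"claw": 0.03},{"slide": [0.0015,0,0],"dr": [0,0,0],"claw": 0.066},{"slide": [0.0015,0,0],"dr": [0,0,0],"claw": 0.066},{"slide": [0.0015,0,0],"dr": [0,0,0],"claw": 0.066},{"slide": [-0.05,0,0],"dr": [0,0,0],"claw": 0.066},{"slide": [-0.1,0,0],"dr": [0,0,0],"claw": 0.066},{"slide": [-0.15,0,0],"dr": [0,0,0],"claw": 0.085},{"slide": [-0.17,0,0],"dr": [0,0,0],"claw": 0.085}])

```text
clock: 6.15
ee_pos: [545.4, 371.9, 202.2]
tool_rot: [[0.007, -0.129, 0.992], [0.005, 0.992, 0.129], [-1.0, 0.004, 0.008]]
wrist_force: [0.5, 0.2, -1.0]
grip_width: 85.0
```

Run:
```python
from h import *
p,b=boxes("top");print(np.round(b,1))
p,b=boxes("scene");print(np.round(b,1))
weigh(3)
rep();go(557,129,200,94.8)
```

```text
[[ 4.451e+02 -1.800e+00  6.600e+01  4.570e+01 -6.300e+00]
 [ 4.529e+02 -1.230e+02  6.630e+01  4.610e+01 -8.200e+00]
 [ 5.493e+02 -1.377e+02  6.560e+01  4.600e+01  6.200e+00]
 [ 5.495e+02 -4.600e+00  6.440e+01  4.440e+01 -2.000e-01]
 [ 5.550e+02  1.290e+02  6.580e+01  4.560e+01  4.800e+00]]
[[ 4.480e+02 -1.800e+00  6.760e+01  4.900e+01 -6.400e+00]
 [ 4.557e+02 -1.231e+02  6.750e+01  4.870e+01 -8.000e+00]
 [ 5.527e+02 -1.380e+02  6.890e+01  4.780e+01  6.200e+00]
 [ 5.537e+02 -3.800e+00  6.830e+01  4.840e+01  1.000e-01]
 [ 5.586e+02  1.293e+02  6.810e+01  4.730e+01  4.700e+00]]
F [-0.521 -0.278 -1.216] sd [0.34 0.39 0.21] q [-62.49 -28.91]
t 6.4 ee [542.7 370.  195.5] yaw 97.38 F [-0.86 -0.61 -1.  ] M [ 0.006 -0.002 -0.027] w 85.0
slide [-0.0044 -0.2409 -0.0168] dr [ 2.58 -0.04  0.02] clock 6.4
```

Request:
carry_out(targets=[{"slide": [0.05,-0.241,-0.017],"dr": [2.6,0,0],"claw": 0.085},{"slide": [0.05,-0.241,-0.017],"dr": [2.6,0,0],"claw": 0.085},{"slide": [0.05,-0.241,-0.017],"dr": [2.6,0,0],"claw": 0.085},{"slide": [0.05,-0.241,-0.017],"dr": [2.6,0,0],"claw": 0.085},{"slide": [0.05,-0.241,-0.017],"dr": [2.6,0,0],"claw": 0.085},{"slide": [0.05,-0.241,-0.017],"dr": [2.6,0,0],"claw": 0.085},{"slide": [0.05,-0.241,-0.017],"dr": [2.6,0,0],"claw": 0.085},{"slide": [0.05,-0.241,-0.017],"dr": [2.6,0,0],"claw": 0.085}])

```text
clock: 7.2
ee_pos: [556.5, 129.4, 144.8]
tool_rot: [[-0.002, -0.084, 0.996], [-0.001, 0.996, 0.084], [-1.0, -0.0, -0.002]]
wrist_force: [0.2, 1.2, 0.3]
grip_width: 84.7
```

Run:
```python
from h import *
weigh(12)
rep();go(557,129.2,20,94.8)
```

```text
F [-0.203 -0.218 -0.176] sd [0.41 0.46 0.54] q [-52.67 -23.04]
t 7.8 ee [556.8 128.9 145.7] yaw 94.79 F [ 0.54  0.09 -0.79] M [ 0.049 -0.017 -0.023] w 85.0
slide [0.1257 0.0003 0.0003] dr [-0.01 -0.03  0.02] clock 7.8
```

Request:
carry_out(targets=[{"slide": [0.05,0,0],"dr": [0,0,0],"claw": 0.085},{"slide": [0.1,0,0],"dr": [0,0,0],"claw": 0.085},{"slide": [0.1255,0,0],"dr": [0,0,0],"claw": 0.085},{"slide": [0.1255,0,0],"dr": [0,0,0],"claw": 0.085},{"slide": [0.1255,0,0],"dr": [0,0,0],"claw": 0.085},{"slide": [0.1255,0,0],"dr": [0,0,0],"claw": 0.03},{"slide": [0.1255,0,0],"dr": [0,0,0],"claw": 0.03},{"slide": [0.1255,0,0],"dr": [0,0,0],"claw": 0.03},{"slide": [0.1255,0,0],"dr": [0,0,0],"claw": 0.03},{"slide": [0.1255,0,0],"dr": [0,0,0],"claw": 0.03}], force=50)

```text
clock: 8.8
ee_pos: [558.0, 129.2, 22.1]
tool_rot: [[0.002, -0.084, 0.996], [0.0, 0.996, 0.084], [-1.0, -0.0, 0.003]]
wrist_force: [-1.1, 0.1, 7.1]
grip_width: 48.9
```

Request:
carry_out(targets=[{"slide": [-0.02,0,0],"dr": [0,0,0],"claw": 0.03},{"slide": [-0.05,0,0],"dr": [0,0,0],"claw": 0.03},{"slide": [-0.1,0,0],"dr": [0,0,0],"claw": 0.03},{"slide": [-0.1,0,0],"dr": [0,0,0],"claw": 0.03},{"slide": [-0.1,0,0],"dr": [0,0,0],"claw": 0.03},{"slide": [-0.1,0,0],"dr": [0,0,0],"claw": 0.03}])

```text
clock: 9.4
ee_pos: [556.9, 129.0, 121.6]
tool_rot: [[0.001, -0.084, 0.996], [-0.0, 0.996, 0.084], [-1.0, -0.0, 0.001]]
wrist_force: [-0.0, -0.0, -2.3]
grip_width: 49.0
```

Run:
```python
from h import *
weigh(14)
rep();go(454,359,120,97.4);go(502,-281,120,85.8)
```

```text
F [-0.298 -0.208 -1.586] sd [0.54 0.47 0.47] q [-54.58 -22.26]
t 10.1 ee [557.8 129.2 122.1] yaw 94.8 F [-0.24 -0.25 -1.51] M [-0.003  0.006  0.051] w 49.1
slide [ 0.0019  0.2377 -0.0842] dr [-2.6   0.15  0.  ] clock 10.1
slide [ 0.0019 -0.4041 -0.0899] dr [ 9.    0.15 -0.01] clock 10.1
```

Run:
```python
from h import *
go(555.3,-366.9,120,85.8)
```

```text
slide [ 0.002  -0.4941 -0.044 ] dr [ 9.    0.15 -0.01] clock 10.1
```

Request:
carry_out(targets=[{"slide": [0.002,-0.494,-0.044],"dr": [9,0,0],"claw": 0.03},{"slide": [0.002,-0.494,-0.044],"dr": [9,0,0],"claw": 0.03},{"slide": [0.002,-0.494,-0.044],"dr": [9,0,0],"claw": 0.03},{"slide": [0.002,-0.494,-0.044],"dr": [9,0,0],"claw": 0.03},{"slide": [0.002,-0.494,-0.044],"dr": [9,0,0],"claw": 0.03},{"slide": [0.002,-0.494,-0.044],"dr": [9,0,0],"claw": 0.03},{"slide": [0.002,-0.494,-0.044],"dr": [9,0,0],"claw": 0.03},{"slide": [0.002,-0.494,-0.044],"dr": [9,0,0],"claw": 0.03},{"slide": [0.002,-0.494,-0.044],"dr": [9,0,0],"claw": 0.03},{"slide": [0.002,-0.494,-0.044],"dr": [9,0,0],"claw": 0.03}])

```text
clock: 11.1
ee_pos: [554.9, -369.3, 120.2]
tool_rot: [[0.003, 0.074, 0.997], [-0.0, 0.997, -0.074], [-1.0, 0.0, 0.003]]
wrist_force: [0.7, 0.3, -1.4]
grip_width: 49.4
```

Run:
```python
from h import *
rep();weigh(14)
rep();go(555.3,-366.9,28.5,85.8)
```

```text
t 11.1 ee [ 554.9 -369.3  120.2] yaw 85.76 F [ 0.75  0.31 -1.41] M [ 0.003 -0.013 -0.023] w 49.4
F [ 0.231 -0.463 -1.216] sd [0.7  1.44 0.43] q [-63.76 -24.54]
t 11.8 ee [ 555.5 -366.3  120.2] yaw 85.84 F [-0.48  0.29 -1.43] M [ 0.055 -0.061 -0.008] w 49.4
slide [ 0.0917 -0.0007 -0.0004] dr [ 0.04  0.15 -0.02] clock 11.8
```

Short confirmed (1.2–1.4 N). Placing it.

Request:
carry_out(targets=[{"slide": [0.05,0,0],"dr": [0,0,0],"claw": 0.03},{"slide": [0.08,0,0],"dr": [0,0,0],"claw": 0.03},{"slide": [0.092,0,0],"dr": [0,0,0],"claw": 0.03},{"slide": [0.092,0,0],"dr": [0,0,0],"claw": 0.03},{"slide": [0.092,0,0],"dr": [0,0,0],"claw": 0.03}])

```text
clock: 12.3
ee_pos: [556.3, -366.5, 28.7]
tool_rot: [[0.003, 0.072, 0.997], [-0.0, 0.997, -0.072], [-1.0, -0.0, 0.003]]
wrist_force: [0.7, 0.5, -1.5]
grip_width: 49.0
```

Request:
carry_out(targets=[{"slide": [0.001,0,0],"dr": [0,0,0],"claw": 0.03},{"slide": [0.001,0,0],"dr": [0,0,0],"claw": 0.066},{"slide": [0.001,0,0],"dr": [0,0,0],"claw": 0.066},{"slide": [0.001,0,0],"dr": [0,0,0],"claw": 0.066},{"slide": [-0.05,0,0],"dr": [0,0,0],"claw": 0.066},{"slide": [-0.1,0,0],"dr": [0,0,0],"claw": 0.066},{"slide": [-0.12,0,0],"dr": [0,0,0],"claw": 0.085},{"slide": [-0.12,0,0],"dr": [0,0,0],"claw": 0.085}])

```text
clock: 13.1
ee_pos: [558.1, -368.0, 153.5]
tool_rot: [[0.01, 0.072, 0.997], [-0.005, 0.997, -0.072], [-1.0, -0.004, 0.01]]
wrist_force: [-0.3, -1.1, 0.4]
grip_width: 84.6
```

Run:
```python
from h import *
p,b=boxes("top");print(np.round(b,1));cv2.imwrite("pics/t4.png",p[:,:,::-1])
p,b=boxes("scene");print(np.round(b,1));cv2.imwrite("pics/s4.png",p[:,:,::-1])
rep();go(551,-137.9,145,96.2)
```

```text
[[ 4.452e+02 -2.000e+00  6.680e+01  4.660e+01 -5.900e+00]
 [ 4.531e+02 -1.232e+02  6.680e+01  4.660e+01 -8.400e+00]
 [ 5.411e+02  3.712e+02  6.570e+01  4.550e+01  7.500e+00]
 [ 5.494e+02 -1.377e+02  6.630e+01  4.660e+01  6.500e+00]
 [ 5.495e+02 -4.700e+00  6.440e+01  4.450e+01 -2.000e-01]]
[[ 4.486e+02 -1.600e+00  6.880e+01  4.960e+01 -6.500e+00]
 [ 4.557e+02 -1.224e+02  6.740e+01  5.000e+01 -8.000e+00]
 [ 5.411e+02  3.695e+02  6.900e+01  4.750e+01  7.700e+00]
 [ 5.526e+02 -1.377e+02  6.980e+01  4.900e+01  6.100e+00]
 [ 5.536e+02 -3.900e+00  6.920e+01  4.890e+01  3.000e-01]]
t 13.2 ee [ 555.8 -366.4  149.1] yaw 85.86 F [-0.21 -0.11 -0.96] M [0.008 0.038 0.006] w 84.9
slide [ 0.0039  0.2276 -0.0213] dr [-10.34   0.23   0.05] clock 13.2
```

View pics/s4.png

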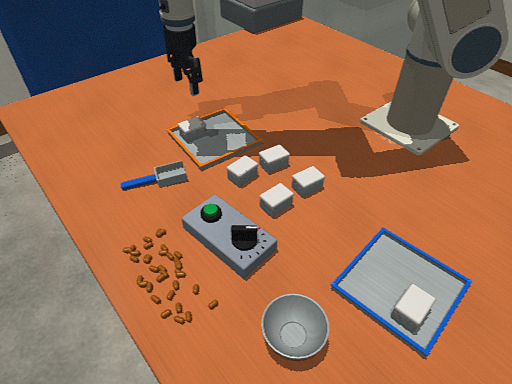

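Request:
carry_out(targets=[{"slide": [0.004,0.2275,-0.021],"dr": [-10.3,0,0],"claw": 0.085},{"slide": [0.004,0.2275,-0.021],"dr": [-10.3,0,0],"claw": 0.085},{"slide": [0.004,0.2275,-0.021],"dr": [-10.3,0,0],"claw": 0.085},{"slide": [0.004,0.2275,-0.021],"dr": [-10.3,0,0],"claw": 0.085},{"slide": [0.004,0.2275,-0.021],"dr": [-10.3,0,0],"claw": 0.085},{"slide": [0.004,0.2275,-0.021],"dr": [-10.3,0,0],"claw": 0.085},{"slide": [0.004,0.2275,-0.021],"dr": [-10.3,0,0],"claw": 0.085},{"slide": [0.004,0.2275,-0.021],"dr": [-10.3,0,0],"claw": 0.085}])

```text
clock: 14.0
ee_pos: [551.1, -138.7, 144.0]
tool_rot: [[0.003, -0.107, 0.994], [-0.001, 0.994, 0.107], [-1.0, -0.001, 0.003]]
wrist_force: [0.4, -0.5, 0.1]
grip_width: 84.8
```

Run:
```python
from h import *
weigh(12)
rep();go(551,-137.9,20,96.2)
```

```text
F [-0.213 -0.049  0.043] sd [0.42 0.43 0.52] q [-52.3  -22.91]
t 14.6 ee [ 551.4 -138.1  144.9] yaw 96.15 F [-0.44 -0.18  0.11] M [-0.076  0.027  0.069] w 84.8
slide [ 0.1249  0.0003 -0.0008] dr [-0.05  0.23  0.07] clock 14.6
```

Request:
carry_out(targets=[{"slide": [0.05,0,0],"dr": [0,0.2,0],"claw": 0.085},{"slide": [0.1,0,0],"dr": [0,0.2,0],"claw": 0.085},{"slide": [0.125,0,-0.001],"dr": [0,0.2,0],"claw": 0.085},{"slide": [0.125,0,-0.001],"dr": [0,0.2,0],"claw": 0.085},{"slide": [0.125,0,-0.001],"dr": [0,0.2,0],"claw": 0.085},{"slide": [0.125,0,-0.001],"dr": [0,0.2,0],"claw": 0.03},{"slide": [0.125,0,-0.001],"dr": [0,0.2,0],"claw": 0.03},{"slide": [0.125,0,-0.001],"dr": [0,0.2,0],"claw": 0.03},{"slide": [0.125,0,-0.001],"dr": [0,0.2,0],"claw": 0.03},{"slide": [0.125,0,-0.001],"dr": [0,0.2,0],"claw": 0.03}], force=50)

```text
clock: 15.6
ee_pos: [552.2, -138.5, 21.9]
tool_rot: [[0.004, -0.107, 0.994], [-0.002, 0.994, 0.107], [-1.0, -0.002, 0.003]]
wrist_force: [-0.6, 0.1, 7.5]
grip_width: 49.1
```

Request:
carry_out(targets=[{"slide": [-0.02,0,0],"dr": [0,0,0],"claw": 0.03},{"slide": [-0.05,0,0],"dr": [0,0,0],"claw": 0.03},{"slide": [-0.1,0,0],"dr": [0,0,0],"claw": 0.03},{"slide": [-0.1,0,0],"dr": [0,0,0],"claw": 0.03},{"slide": [-0.1,0,0],"dr": [0,0,0],"claw": 0.03},{"slide": [-0.1,0,0],"dr": [0,0,0],"claw": 0.03}])

```text
clock: 16.2
ee_pos: [551.1, -138.2, 121.5]
tool_rot: [[0.003, -0.107, 0.994], [-0.002, 0.994, 0.107], [-1.0, -0.002, 0.003]]
wrist_force: [-0.4, -0.3, -1.7]
grip_width: 48.8
```

Run:
```python
from h import *
weigh(14)
rep();go(454,359,120,97.4);go(465.6,-360.3,120,85.8)
```

```text
F [ 0.066 -0.056 -1.18 ] sd [0.45 0.55 0.41] q [-54.12 -22.1 ]
t 16.9 ee [ 551.8 -138.3  121.8] yaw 96.15 F [-0.64 -0.01 -1.05] M [ 0.079 -0.009 -0.016] w 48.9
slide [ 5.000e-04  5.049e-01 -4.400e-02] dr [-1.25  0.19  0.13] clock 16.9
slide [ 0.0019 -0.2115 -0.1095] dr [10.35  0.2   0.11] clock 16.9
```

Short (1.2 N). To orange slot 2.

Request:
carry_out(targets=[{"slide": [0.002,-0.2115,-0.1095],"dr": [10.35,0.2,0],"claw": 0.03},{"slide": [0.002,-0.2115,-0.1095],"dr": [10.35,0.2,0],"claw": 0.03},{"slide": [0.002,-0.2115,-0.1095],"dr": [10.35,0.2,0],"claw": 0.03},{"slide": [0.002,-0.2115,-0.1095],"dr": [10.35,0.2,0],"claw": 0.03},{"slide": [0.002,-0.2115,-0.1095],"dr": [10.35,0.2,0],"claw": 0.03},{"slide": [0.002,-0.2115,-0.1095],"dr": [10.35,0.2,0],"claw": 0.03},{"slide": [0.002,-0.2115,-0.1095],"dr": [10.35,0.2,0],"claw": 0.03},{"slide": [0.002,-0.2115,-0.1095],"dr": [10.35,0.2,0],"claw": 0.03},{"slide": [0.002,-0.2115,-0.1095],"dr": [10.35,0.2,0],"claw": 0.03}])

```text
clock: 17.8
ee_pos: [466.0, -359.2, 119.9]
tool_rot: [[-0.0, 0.072, 0.997], [-0.002, 0.997, -0.072], [-1.0, -0.002, 0.0]]
wrist_force: [-0.4, -0.4, -1.5]
grip_width: 49.0
```

Run:
```python
from h import *
weigh(4)
rep();go(465.6,-360.3,28,85.8)
```

```text
F [-0.146  0.569 -1.291] sd [0.25 0.34 0.29] q [-56.03 -22.58]
t 18.0 ee [ 466.  -359.6  120. ] yaw 85.87 F [ 0.18  0.35 -0.84] M [-0.012 -0.011  0.02 ] w 49.0
slide [ 0.092  -0.0005 -0.0004] dr [0.07 0.02 0.11] clock 18.0
```

Request:
carry_out(targets=[{"slide": [0.05,0,0],"dr": [0,0,0],"claw": 0.03},{"slide": [0.08,0,0],"dr": [0,0,0],"claw": 0.03},{"slide": [0.092,0,0],"dr": [0,0,0],"claw": 0.03},{"slide": [0.092,0,0],"dr": [0,0,0],"claw": 0.03},{"slide": [0.092,0,0],"dr": [0,0,0],"claw": 0.03}])

```text
clock: 18.5
ee_pos: [466.6, -359.9, 28.4]
tool_rot: [[0.001, 0.072, 0.997], [-0.002, 0.997, -0.072], [-1.0, -0.002, 0.001]]
wrist_force: [0.8, 0.6, -0.8]
grip_width: 49.0
```

Request:
carry_out(targets=[{"slide": [0.001,0,0],"dr": [0,0,0],"claw": 0.03},{"slide": [0.001,0,0],"dr": [0,0,0],"claw": 0.066},{"slide": [0.001,0,0],"dr": [0,0,0],"claw": 0.066},{"slide": [0.001,0,0],"dr": [0,0,0],"claw": 0.066},{"slide": [-0.05,0,0],"dr": [0,0,0],"claw": 0.066},{"slide": [-0.1,0,0],"dr": [0,0,0],"claw": 0.066},{"slide": [-0.12,0,0],"dr": [0,0,0],"claw": 0.085},{"slide": [-0.12,0,0],"dr": [0,0,0],"claw": 0.085}])

```text
clock: 19.3
ee_pos: [468.5, -361.3, 152.6]
tool_rot: [[0.007, 0.072, 0.997], [-0.007, 0.997, -0.072], [-1.0, -0.007, 0.007]]
wrist_force: [0.5, -0.8, 0.8]
grip_width: 84.9
```

Run:
```python
from h import *
p,b=boxes("top");print(np.round(b,1));cv2.imwrite("pics/t5.png",p[:,:,::-1])
p,b=boxes("scene");print(np.round(b,1))
rep();go(454.3,-122.9,145,81.8)
```

```text
[[ 4.452e+02 -2.100e+00  6.680e+01  4.640e+01 -6.200e+00]
 [ 4.531e+02 -1.232e+02  6.680e+01  4.660e+01 -8.400e+00]
 [ 5.411e+02  3.712e+02  6.570e+01  4.550e+01  7.400e+00]
 [ 5.495e+02 -4.700e+00  6.440e+01  4.450e+01 -2.000e-01]
 [ 5.550e+02 -3.695e+02  6.680e+01  4.490e+01 -3.400e+00]]
[[ 4.483e+02 -2.200e+00  6.910e+01  4.870e+01 -5.300e+00]
 [ 4.557e+02 -1.228e+02  6.750e+01  4.930e+01 -8.000e+00]
 [ 5.410e+02  3.695e+02  6.870e+01  4.750e+01  7.400e+00]
 [ 5.534e+02 -3.900e+00  6.930e+01  4.910e+01 -3.000e-01]
 [ 5.535e+02 -3.733e+02  6.880e+01  5.030e+01 -3.300e+00]]
t 19.4 ee [ 466.5 -359.6  148.8] yaw 85.89 F [-0.03 -0.91 -0.16] M [ 0.013 -0.004  0.012] w 84.7
slide [ 0.003   0.2353 -0.0291] dr [4.09 0.1  0.16] clock 19.4
```

Request:
carry_out(targets=[{"slide": [0.004,0.2355,-0.029],"dr": [4.1,0,0.2],"claw": 0.085},{"slide": [0.004,0.2355,-0.029],"dr": [4.1,0,0.2],"claw": 0.085},{"slide": [0.004,0.2355,-0.029],"dr": [4.1,0,0.2],"claw": 0.085},{"slide": [0.004,0.2355,-0.029],"dr": [4.1,0,0.2],"claw": 0.085},{"slide": [0.004,0.2355,-0.029],"dr": [4.1,0,0.2],"claw": 0.085},{"slide": [0.004,0.2355,-0.029],"dr": [4.1,0,0.2],"claw": 0.085},{"slide": [0.004,0.2355,-0.029],"dr": [4.1,0,0.2],"claw": 0.085},{"slide": [0.004,0.2355,-0.029],"dr": [4.1,0,0.2],"claw": 0.085}])

```text
clock: 20.2
ee_pos: [454.3, -123.2, 143.4]
tool_rot: [[0.001, 0.143, 0.99], [0.001, 0.99, -0.143], [-1.0, 0.001, 0.001]]
wrist_force: [0.5, 0.1, 0.8]
grip_width: 84.9
```

Run:
```python
from h import *
weigh(10)
rep();go(454.3,-122.9,20,81.8)
```

```text
F [ 0.143 -0.061  0.137] sd [0.54 0.46 0.35] q [-42.4  -20.43]
t 20.7 ee [ 454.4 -122.9  144.1] yaw 81.77 F [-0.52 -0.78  0.88] M [-0.032  0.003 -0.013] w 84.7
slide [ 1.241e-01 -1.000e-04 -3.000e-04] dr [-0.03  0.1  -0.04] clock 20.7
```

Request:
carry_out(targets=[{"slide": [0.05,0,0],"dr": [0,0,0],"claw": 0.085},{"slide": [0.1,0,0],"dr": [0,0,0],"claw": 0.085},{"slide": [0.124,0,0],"dr": [0,0,0],"claw": 0.085},{"slide": [0.124,0,0],"dr": [0,0,0],"claw": 0.085},{"slide": [0.124,0,0],"dr": [0,0,0],"claw": 0.085},{"slide": [0.124,0,0],"dr": [0,0,0],"claw": 0.03},{"slide": [0.124,0,0],"dr": [0,0,0],"claw": 0.03},{"slide": [0.124,0,0],"dr": [0,0,0],"claw": 0.03},{"slide": [0.124,0,0],"dr": [0,0,0],"claw": 0.03},{"slide": [0.124,0,0],"dr": [0,0,0],"claw": 0.03}], force=50)

```text
clock: 21.7
ee_pos: [455.7, -123.1, 21.7]
tool_rot: [[0.005, 0.143, 0.99], [-0.0, 0.99, -0.143], [-1.0, 0.0, 0.005]]
wrist_force: [-1.3, 0.0, 9.9]
grip_width: 49.0
```

Request:
carry_out(targets=[{"slide": [-0.02,0,0],"dr": [0,0,0],"claw": 0.03},{"slide": [-0.05,0,0],"dr": [0,0,0],"claw": 0.03},{"slide": [-0.1,0,0],"dr": [0,0,0],"claw": 0.03},{"slide": [-0.1,0,0],"dr": [0,0,0],"claw": 0.03},{"slide": [-0.1,0,0],"dr": [0,0,0],"claw": 0.03},{"slide": [-0.1,0,0],"dr": [0,0,0],"claw": 0.03}])

```text
clock: 22.3
ee_pos: [454.4, -122.9, 121.2]
tool_rot: [[0.003, 0.143, 0.99], [-0.0, 0.99, -0.143], [-1.0, 0.0, 0.003]]
wrist_force: [-0.2, 0.5, -3.5]
grip_width: 49.0
```

Run:
```python
from h import *
weigh(14)
rep();go(454,359,120,97.4);go(561.5,-283.1,120,85.8)
```

```text
F [ 0.061  0.087 -2.69 ] sd [0.59 0.38 0.55] q [-44.85 -19.62]
t 23.0 ee [ 455.3 -123.1  121.7] yaw 81.77 F [-0.21  0.09 -2.26] M [ 0.024 -0.019  0.072] w 49.1
slide [ 0.0015  0.477  -0.0702] dr [-15.63   0.26   0.02] clock 23.0
slide [ 0.0023 -0.1431  0.128 ] dr [-4.03  0.26 -0.01] clock 23.0
```

Request:
carry_out(targets=[{"slide": [0.0015,0.477,-0.07],"dr": [-15.6,0.2,0],"claw": 0.03},{"slide": [0.0015,0.477,-0.07],"dr": [-15.6,0.2,0],"claw": 0.03},{"slide": [0.0015,0.477,-0.07],"dr": [-15.6,0.2,0],"claw": 0.03},{"slide": [0.0015,0.477,-0.07],"dr": [-15.6,0.2,0],"claw": 0.03},{"slide": [0.0015,0.477,-0.07],"dr": [-15.6,0.2,0],"claw": 0.03},{"slide": [0.0015,0.477,-0.07],"dr": [-15.6,0.2,0],"claw": 0.03},{"slide": [0.0015,0.477,-0.07],"dr": [-15.6,0.2,0],"claw": 0.03},{"slide": [0.0015,0.477,-0.07],"dr": [-15.6,0.2,0],"claw": 0.03},{"slide": [0.0015,0.477,-0.07],"dr": [-15.6,0.2,0],"claw": 0.03},{"slide": [0.0015,0.477,-0.07],"dr": [-15.6,0.2,0],"claw": 0.03}])

```text
clock: 24.0
ee_pos: [454.1, 362.6, 120.3]
tool_rot: [[0.002, -0.13, 0.991], [0.001, 0.991, 0.13], [-1.0, 0.001, 0.002]]
wrist_force: [1.0, -0.3, -2.9]
grip_width: 49.0
```

Run:
```python
from h import *
weigh(6)
rep();go(454,359,28,97.4)
```

```text
F [ 0.095  0.345 -2.322] sd [0.4  1.89 0.47] q [-55.88 -22.17]
t 24.3 ee [453.8 357.7 119.7] yaw 97.35 F [ 0.37  0.13 -2.82] M [-0.024 -0.029 -0.041] w 49.1
slide [0.0917 0.0013 0.0004] dr [-0.05 -0.01  0.08] clock 24.3
```

Request:
carry_out(targets=[{"slide": [0.05,0.001,0],"dr": [0,0,0],"claw": 0.03},{"slide": [0.08,0.001,0],"dr": [0,0,0],"claw": 0.03},{"slide": [0.092,0.001,0],"dr": [0,0,0],"claw": 0.03},{"slide": [0.092,0.001,0],"dr": [0,0,0],"claw": 0.03},{"slide": [0.092,0.001,0],"dr": [0,0,0],"claw": 0.03}])

```text
clock: 24.8
ee_pos: [454.2, 357.9, 28.2]
tool_rot: [[0.0, -0.126, 0.992], [-0.001, 0.992, 0.126], [-1.0, -0.001, 0.0]]
wrist_force: [1.2, -0.3, -2.1]
grip_width: 49.0
```

Request:
carry_out(targets=[{"slide": [0.001,0,0],"dr": [0,0,0],"claw": 0.03},{"slide": [0.001,0,0],"dr": [0,0,0],"claw": 0.066},{"slide": [0.001,0,0],"dr": [0,0,0],"claw": 0.066},{"slide": [0.001,0,0],"dr": [0,0,0],"claw": 0.066},{"slide": [-0.05,0,0],"dr": [0,0,0],"claw": 0.066},{"slide": [-0.1,0,0],"dr": [0,0,0],"claw": 0.066},{"slide": [-0.12,0,0],"dr": [0,0,0],"claw": 0.085},{"slide": [-0.12,0,0],"dr": [0,0,0],"claw": 0.085}])

```text
clock: 25.6
ee_pos: [456.3, 359.7, 152.3]
tool_rot: [[0.006, -0.127, 0.992], [0.003, 0.992, 0.127], [-1.0, 0.003, 0.007]]
wrist_force: [0.1, 0.0, 0.5]
grip_width: 85.3
```

Run:
```python
from h import *
p,b=boxes("top");print(np.round(b,1));cv2.imwrite("pics/t6.png",p[:,:,::-1])
p,b=boxes("scene");print(np.round(b,1))
rep();go(446.6,-2,145,84)
```

```text
[[ 4.451e+02 -2.000e+00  6.600e+01  4.610e+01 -6.600e+00]
 [ 4.650e+02 -3.618e+02  6.620e+01  4.440e+01 -3.000e+00]
 [ 5.412e+02  3.710e+02  6.570e+01  4.520e+01  7.000e+00]
 [ 5.495e+02 -4.700e+00  6.440e+01  4.450e+01 -2.000e-01]
 [ 5.551e+02 -3.695e+02  6.630e+01  4.490e+01 -3.400e+00]]
[[ 448.    -1.6   67.2   48.5   -7. ]
 [ 462.6 -367.5   68.4   49.6   -5.2]
 [ 541.   369.6   68.1   47.     7.1]
 [ 553.5 -373.5   68.8   49.9   -3.3]
 [ 554.    -3.9   68.    47.8    0.6]]
t 25.7 ee [454.2 358.1 148.5] yaw 97.27 F [ 0.18 -0.72  0.09] M [-0.028 -0.04  -0.001] w 85.0
slide [ 0.0038 -0.3562 -0.0531] dr [13.27  0.06  0.04] clock 25.7
```

View pics/t6.png

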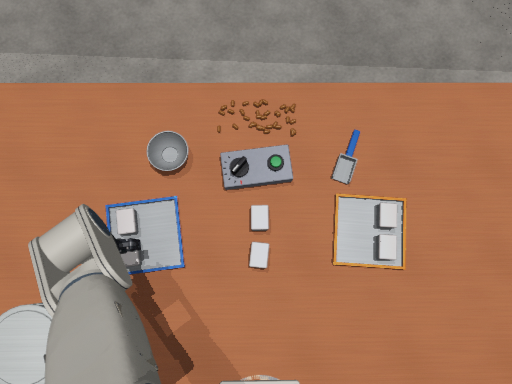

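Request:
carry_out(targets=[{"slide": [0.004,-0.356,-0.053],"dr": [13.4,0,0],"claw": 0.085},{"slide": [0.004,-0.356,-0.053],"dr": [13.4,0,0],"claw": 0.085},{"slide": [0.004,-0.356,-0.053],"dr": [13.4,0,0],"claw": 0.085},{"slide": [0.004,-0.356,-0.053],"dr": [13.4,0,0],"claw": 0.085},{"slide": [0.004,-0.356,-0.053],"dr": [13.4,0,0],"claw": 0.085},{"slide": [0.004,-0.356,-0.053],"dr": [13.4,0,0],"claw": 0.085},{"slide": [0.004,-0.356,-0.053],"dr": [13.4,0,0],"claw": 0.085},{"slide": [0.004,-0.356,-0.053],"dr": [13.4,0,0],"claw": 0.085},{"slide": [0.004,-0.356,-0.053],"dr": [13.4,0,0],"claw": 0.085}])

```text
clock: 26.6
ee_pos: [445.6, -3.2, 143.6]
tool_rot: [[-0.002, 0.11, 0.994], [-0.001, 0.994, -0.11], [-1.0, -0.001, -0.002]]
wrist_force: [0.4, 0.4, -0.0]
grip_width: 85.2
```

Run:
```python
from h import *
weigh(10)
p,_=get_image("wrist");cv2.imwrite("pics/w7.png",p[:,:,::-1])
rep();go(446.6,-2,20,83.6)
```

```text
F [-0.015  0.266 -0.024] sd [0.67 0.35 0.47] q [-39.86 -19.89]
t 27.15 ee [446.7  -1.3 144.8] yaw 83.93 F [-0.3   0.17 -0.33] M [-0.009  0.013 -0.001] w 84.9
slide [ 0.1248 -0.0007 -0.0002] dr [0.33 0.07 0.03] clock 27.15
```

View pics/w7.png

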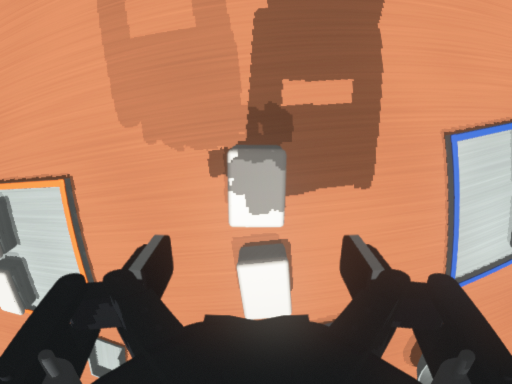

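Request:
carry_out(targets=[{"slide": [0.05,-0.0005,0],"dr": [0.3,0,0],"claw": 0.085},{"slide": [0.1,-0.0005,0],"dr": [0.3,0,0],"claw": 0.085},{"slide": [0.1245,-0.0005,0],"dr": [0.3,0,0],"claw": 0.085},{"slide": [0.1245,-0.0005,0],"dr": [0.3,0,0],"claw": 0.085},{"slide": [0.1245,-0.0005,0],"dr": [0.3,0,0],"claw": 0.085},{"slide": [0.1245,-0.0005,0],"dr": [0.3,0,0],"claw": 0.03},{"slide": [0.1245,-0.0005,0],"dr": [0.3,0,0],"claw": 0.03},{"slide": [0.1245,-0.0005,0],"dr": [0.3,0,0],"claw": 0.03},{"slide": [0.1245,-0.0005,0],"dr": [0.3,0,0],"claw": 0.03},{"slide": [0.1245,-0.0005,0],"dr": [0.3,0,0],"claw": 0.03}], force=50)

```text
clock: 28.15
ee_pos: [447.9, -1.9, 21.9]
tool_rot: [[0.004, 0.111, 0.994], [-0.001, 0.994, -0.111], [-1.0, -0.0, 0.004]]
wrist_force: [-1.7, -0.5, 10.9]
grip_width: 49.2
```

Request:
carry_out(targets=[{"slide": [-0.02,0,0],"dr": [0,0,0],"claw": 0.03},{"slide": [-0.05,0,0],"dr": [0,0,0],"claw": 0.03},{"slide": [-0.1,0,0],"dr": [0,0,0],"claw": 0.03},{"slide": [-0.1,0,0],"dr": [0,0,0],"claw": 0.03},{"slide": [-0.1,0,0],"dr": [0,0,0],"claw": 0.03},{"slide": [-0.1,0,0],"dr": [0,0,0],"claw": 0.03}])

```text
clock: 28.75
ee_pos: [446.8, -1.8, 121.5]
tool_rot: [[0.003, 0.111, 0.994], [-0.001, 0.994, -0.111], [-1.0, -0.0, 0.003]]
wrist_force: [0.3, -0.2, -1.0]
grip_width: 48.6
```

Run:
```python
from h import *
weigh(14)
rep();go(554,287.1,120,97.4);go(561.5,-283.1,120,85.8)
```

```text
F [-0.052  0.068 -1.345] sd [0.67 0.39 0.4 ] q [-41.76 -18.62]
t 29.45 ee [447.5  -1.8 121.9] yaw 83.63 F [-0.   -0.33 -1.79] M [0.005 0.021 0.017] w 48.8
slide [0.0021 0.2989 0.0738] dr [-13.77   0.23   0.05] clock 29.45
slide [ 0.0026 -0.2669  0.1445] dr [-2.17  0.24  0.02] clock 29.45
```

Short (third). To orange slot 3.

Request:
carry_out(targets=[{"slide": [0.0025,-0.267,0.1445],"dr": [-2.2,0.2,0],"claw": 0.03},{"slide": [0.0025,-0.267,0.1445],"dr": [-2.2,0.2,0],"claw": 0.03},{"slide": [0.0025,-0.267,0.1445],"dr": [-2.2,0.2,0],"claw": 0.03},{"slide": [0.0025,-0.267,0.1445],"dr": [-2.2,0.2,0],"claw": 0.03},{"slide": [0.0025,-0.267,0.1445],"dr": [-2.2,0.2,0],"claw": 0.03},{"slide": [0.0025,-0.267,0.1445],"dr": [-2.2,0.2,0],"claw": 0.03},{"slide": [0.0025,-0.267,0.1445],"dr": [-2.2,0.2,0],"claw": 0.03},{"slide": [0.0025,-0.267,0.1445],"dr": [-2.2,0.2,0],"claw": 0.03},{"slide": [0.0025,-0.267,0.1445],"dr": [-2.2,0.2,0],"claw": 0.03}])

```text
clock: 30.35
ee_pos: [560.6, -282.2, 119.6]
tool_rot: [[-0.001, 0.073, 0.997], [0.001, 0.997, -0.073], [-1.0, 0.001, -0.001]]
wrist_force: [-0.1, 0.3, -2.0]
grip_width: 48.6
```

Run:
```python
from h import *
weigh(8)
rep();go(561.5,-283.1,28,85.8)
```

```text
F [ 0.219 -0.109 -1.108] sd [0.38 0.6  0.42] q [-59.91 -23.83]
t 30.75 ee [ 561.6 -282.6  120.3] yaw 85.88 F [ 0.3   0.17 -0.54] M [ 0.019  0.017 -0.018] w 49.0
slide [ 0.0923 -0.0004 -0.0001] dr [0.08 0.04 0.03] clock 30.75
```

Request:
carry_out(targets=[{"slide": [0.05,0,0],"dr": [0,0,0],"claw": 0.03},{"slide": [0.08,0,0],"dr": [0,0,0],"claw": 0.03},{"slide": [0.092,0,0],"dr": [0,0,0],"claw": 0.03},{"slide": [0.092,0,0],"dr": [0,0,0],"claw": 0.03},{"slide": [0.092,0,0],"dr": [0,0,0],"claw": 0.03}])

```text
clock: 31.25
ee_pos: [562.2, -282.9, 28.8]
tool_rot: [[0.001, 0.072, 0.997], [-0.001, 0.997, -0.072], [-1.0, -0.001, 0.002]]
wrist_force: [-0.2, -0.5, -1.8]
grip_width: 49.1
```

Request:
carry_out(targets=[{"slide": [0.001,0,0],"dr": [0,0,0],"claw": 0.03},{"slide": [0.001,0,0],"dr": [0,0,0],"claw": 0.064},{"slide": [0.001,0,0],"dr": [0,0,0],"claw": 0.064},{"slide": [0.001,0,0],"dr": [0,0,0],"claw": 0.064},{"slide": [-0.05,0,0],"dr": [0,0,0],"claw": 0.064},{"slide": [-0.1,0,0],"dr": [0,0,0],"claw": 0.064},{"slide": [-0.12,0,0],"dr": [0,0,0],"claw": 0.085},{"slide": [-0.12,0,0],"dr": [0,0,0],"claw": 0.085}])

```text
clock: 32.05
ee_pos: [564.4, -284.0, 153.3]
tool_rot: [[0.008, 0.072, 0.997], [-0.005, 0.997, -0.072], [-1.0, -0.004, 0.009]]
wrist_force: [0.3, -0.4, -0.8]
grip_width: 84.9
```

Run:
```python
from h import *
p,b=boxes("top");print(np.round(b,1));cv2.imwrite("pics/t8.png",p[:,:,::-1])
p,b=boxes("scene");print(np.round(b,1))
rep();go(551.7,-4.3,145,90)
```

```text
[[ 4.513e+02  3.575e+02  6.580e+01  4.540e+01  7.000e+00]
 [ 5.411e+02  3.711e+02  6.570e+01  4.530e+01  7.400e+00]
 [ 5.495e+02 -4.700e+00  6.440e+01  4.450e+01 -2.000e-01]]
[[ 451.   355.8   69.7   47.7    7.1]
 [ 541.1  369.6   68.9   47.8    7.3]
 [ 553.9   -3.8   68.9   49.     0.6]
 [ 554.4 -373.1   67.    50.8   -3.3]]
t 32.15 ee [ 562.  -282.8  149.1] yaw 85.88 F [-0.8  -0.11 -0.55] M [ 0.012  0.021 -0.   ] w 85.3
slide [ 0.0038  0.277  -0.0303] dr [-4.12  0.13  0.07] clock 32.15
```

Request:
carry_out(targets=[{"slide": [0.004,0.277,-0.03],"dr": [-4.2,0,0],"claw": 0.085},{"slide": [0.004,0.277,-0.03],"dr": [-4.2,0,0],"claw": 0.085},{"slide": [0.004,0.277,-0.03],"dr": [-4.2,0,0],"claw": 0.085},{"slide": [0.004,0.277,-0.03],"dr": [-4.2,0,0],"claw": 0.085},{"slide": [0.004,0.277,-0.03],"dr": [-4.2,0,0],"claw": 0.085},{"slide": [0.004,0.277,-0.03],"dr": [-4.2,0,0],"claw": 0.085},{"slide": [0.004,0.277,-0.03],"dr": [-4.2,0,0],"claw": 0.085},{"slide": [0.004,0.277,-0.03],"dr": [-4.2,0,0],"claw": 0.085},{"slide": [0.004,0.277,-0.03],"dr": [-4.2,0,0],"claw": 0.085}])

```text
clock: 33.05
ee_pos: [551.5, -5.2, 143.9]
tool_rot: [[0.001, -0.001, 1.0], [-0.001, 1.0, 0.001], [-1.0, -0.001, 0.001]]
wrist_force: [-0.8, -1.2, -0.2]
grip_width: 85.2
```

Run:
```python
from h import *
weigh(10)
p,_=get_image("wrist");cv2.imwrite("pics/w9.png",p[:,:,::-1])
rep();go(551.7,-4.3,20,90.1)
```

```text
F [-0.318 -0.105  0.077] sd [0.34 0.52 0.52] q [-50.65 -22.47]
t 33.6 ee [552.   -4.5 144.8] yaw 90.07 F [-0.37  0.52  0.1 ] M [-0.034  0.02  -0.052] w 85.1
slide [ 0.1248  0.0003 -0.0005] dr [-0.03  0.13  0.08] clock 33.6
```

View pics/w9.png

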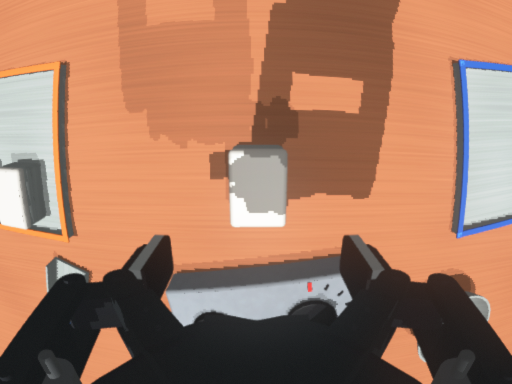

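Request:
carry_out(targets=[{"slide": [0.05,0,0],"dr": [0,0,0],"claw": 0.085},{"slide": [0.1,0,0],"dr": [0,0,0],"claw": 0.085},{"slide": [0.1245,0,-0.0005],"dr": [0,0,0],"claw": 0.085},{"slide": [0.1245,0,-0.0005],"dr": [0,0,0],"claw": 0.085},{"slide": [0.1245,0,-0.0005],"dr": [0,0,0],"claw": 0.085},{"slide": [0.1245,0,-0.0005],"dr": [0,0,0],"claw": 0.03},{"slide": [0.1245,0,-0.0005],"dr": [0,0,0],"claw": 0.03},{"slide": [0.1245,0,-0.0005],"dr": [0,0,0],"claw": 0.03},{"slide": [0.1245,0,-0.0005],"dr": [0,0,0],"claw": 0.03},{"slide": [0.1245,0,-0.0005],"dr": [0,0,0],"claw": 0.03}], force=50)

```text
clock: 34.6
ee_pos: [553.1, -4.6, 22.2]
tool_rot: [[0.005, -0.001, 1.0], [-0.001, 1.0, 0.001], [-1.0, -0.001, 0.005]]
wrist_force: [-1.1, 0.5, 8.4]
grip_width: 48.9
```

Request:
carry_out(targets=[{"slide": [-0.02,0,0],"dr": [0,0,0],"claw": 0.03},{"slide": [-0.05,0,0],"dr": [0,0,0],"claw": 0.03},{"slide": [-0.1,0,0],"dr": [0,0,0],"claw": 0.03},{"slide": [-0.1,0,0],"dr": [0,0,0],"claw": 0.03},{"slide": [-0.1,0,0],"dr": [0,0,0],"claw": 0.03},{"slide": [-0.1,0,0],"dr": [0,0,0],"claw": 0.03}])

```text
clock: 35.2
ee_pos: [551.5, -4.5, 121.5]
tool_rot: [[0.004, -0.001, 1.0], [-0.001, 1.0, 0.001], [-1.0, -0.001, 0.004]]
wrist_force: [0.0, -0.2, -3.7]
grip_width: 49.0
```

Run:
```python
from h import *
weigh(14)
rep();go(554,287.1,120,97.4);go(561.5,-283.1,120,85.8)
```

```text
F [ 0.127  0.102 -2.84 ] sd [0.44 0.43 0.52] q [-53.24 -22.07]
t 35.9 ee [552.5  -4.5 122.2] yaw 90.07 F [ 0.23  0.53 -3.28] M [0.046 0.008 0.003] w 48.9
slide [0.0018 0.2916 0.0018] dr [-7.33  0.31  0.1 ] clock 35.9
slide [ 0.0027 -0.2786  0.0086] dr [4.27 0.32 0.07] clock 35.9
```

Full. Blue slot 3.

Request:
carry_out(targets=[{"slide": [0.002,0.2915,0.002],"dr": [-7.3,0.3,0],"claw": 0.03},{"slide": [0.002,0.2915,0.002],"dr": [-7.3,0.3,0],"claw": 0.03},{"slide": [0.002,0.2915,0.002],"dr": [-7.3,0.3,0],"claw": 0.03},{"slide": [0.002,0.2915,0.002],"dr": [-7.3,0.3,0],"claw": 0.03},{"slide": [0.002,0.2915,0.002],"dr": [-7.3,0.3,0],"claw": 0.03},{"slide": [0.002,0.2915,0.002],"dr": [-7.3,0.3,0],"claw": 0.03},{"slide": [0.002,0.2915,0.002],"dr": [-7.3,0.3,0],"claw": 0.03},{"slide": [0.002,0.2915,0.002],"dr": [-7.3,0.3,0],"claw": 0.03},{"slide": [0.002,0.2915,0.002],"dr": [-7.3,0.3,0],"claw": 0.03}])

```text
clock: 36.8
ee_pos: [553.8, 286.2, 119.6]
tool_rot: [[-0.001, -0.128, 0.992], [-0.002, 0.992, 0.128], [-1.0, -0.002, -0.001]]
wrist_force: [0.3, -0.3, -3.5]
grip_width: 48.8
```

Run:
```python
from h import *
weigh(6)
rep();go(554,287.1,28,97.4)
```

```text
F [-0.101 -0.439 -2.794] sd [0.43 0.58 0.55] q [-60.51 -24.16]
t 37.1 ee [554.4 286.2 119.9] yaw 97.3 F [-0.34 -0.21 -2.8 ] M [ 0.005  0.038 -0.038] w 49.2
slide [ 0.0919  0.0011 -0.0003] dr [-0.1 -0.   0.1] clock 37.1
```

Request:
carry_out(targets=[{"slide": [0.05,0.001,0],"dr": [0,0,0],"claw": 0.03},{"slide": [0.08,0.001,0],"dr": [0,0,0],"claw": 0.03},{"slide": [0.092,0.001,0],"dr": [0,0,0],"claw": 0.03},{"slide": [0.092,0.001,0],"dr": [0,0,0],"claw": 0.03},{"slide": [0.092,0.001,0],"dr": [0,0,0],"claw": 0.03}])

```text
clock: 37.6
ee_pos: [555.0, 287.0, 28.5]
tool_rot: [[0.001, -0.127, 0.992], [-0.001, 0.992, 0.127], [-1.0, -0.001, 0.001]]
wrist_force: [-0.2, -0.7, -2.2]
grip_width: 48.6
```

Request:
carry_out(targets=[{"slide": [0.001,0,0],"dr": [0,0,0],"claw": 0.03},{"slide": [0.001,0,0],"dr": [0,0,0],"claw": 0.064},{"slide": [0.001,0,0],"dr": [0,0,0],"claw": 0.064},{"slide": [0.001,0,0],"dr": [0,0,0],"claw": 0.064},{"slide": [-0.05,0,0],"dr": [0,0,0],"claw": 0.064},{"slide": [-0.1,0,0],"dr": [0,0,0],"claw": 0.064},{"slide": [-0.15,0,0],"dr": [0,0,0],"claw": 0.064},{"slide": [-0.15,0,0],"dr": [0,0,0],"claw": 0.04}])

```text
clock: 38.4
ee_pos: [558.9, 289.3, 186.3]
tool_rot: [[0.013, -0.127, 0.992], [0.005, 0.992, 0.127], [-1.0, 0.003, 0.013]]
wrist_force: [1.2, -0.5, -0.7]
grip_width: 50.7
```

Run:
```python
from h import *
p,b=boxes("top");print(np.round(b,1));cv2.imwrite("pics/t10.png",p[:,:,::-1])
p2,b=boxes("scene");print(np.round(b,1));cv2.imwrite("pics/s10.png",p2[:,:,::-1])
c=camera_info("top")
def sub(p,x,y,w,h,k=8):return cv2.resize(p[y:y+h,x:x+w],None,fx=k,fy=k,interpolation=cv2.INTER_CUBIC)
cv2.imwrite("pics/con10.png",sub(p,210,140,90,55)[:,:,::-1])
# console top outline: grey-blue
hsv=cv2.cvtColor(p,cv2.COLOR_RGB2HSV)
for nm,pp in(("top",p),("scene",p2)):
    c=camera_info(nm);hsv=cv2.cvtColor(pp,cv2.COLOR_RGB2HSV)
    x,y,w,h=(205,130,100,70) if nm=="top" else (175,185,110,100)
    s=hsv[y:y+h,x:x+w];m=((s[...,0]>100)&(s[...,0]<130)&(s[...,2]>110)).astype(np.uint8)
    cs,_=cv2.findContours(m,0,2);q=max(cs,key=cv2.contourArea)+np.array([x,y])
    r=rect(c,q,40);print(nm,"console",np.round(r,1))
    an=np.radians(r[4]); 
    ux=np.array([-np.sin(an),np.cos(an)]); ux=ux if ux[0]>0 else -ux; uy=np.array([-ux[1],ux[0]])
    C=np.array(r[:2]);print(" dial",C+50*uy,"button",C-55*uy,"xyaw",np.degrees(np.arctan2(ux[1],ux[0])))
    # white pointer
    mw=((s[...,1]<40)&(s[...,2]>190)).astype(np.uint8);n,l,st,ce=cv2.connectedComponentsWithStats(mw)
    for i in range(1,n):print("  white",st[i],cast(c,ce[i]+[x,y],84))
    mg=((s[...,0]>50)&(s[...,0]<85)&(s[...,1]>100)).astype(np.uint8);M=cv2.moments(mg,True);print("  green",cast(c,[M['m10']/M['m00']+x,M['m01']/M['m00']+y],58))
    mr=(((s[...,0]<6)|(s[...,0]>172))&(s[...,1]>150)&(s[...,2]>120)).astype(np.uint8);M=cv2.moments(mr,True);print("  red",M['m00'],cast(c,[M['m10']/M['m00']+x,M['m01']/M['m00']+y],40))
rep()
```

```text
[[ 465.1 -361.7   66.1   44.2   -3.3]
 [ 555.3 -369.    65.6   45.1   -4.4]
 [ 560.3 -284.5   65.6   44.8   -2.7]]
[[ 463.2 -366.8   70.4   51.2   -3.7]
 [ 553.5 -372.9   69.    51.1   -3.3]
 [ 558.6 -288.6   68.5   50.5   -3.4]]
top console [699.1   4.3 197.  101.8 -82.7]
 dial [692.7594834   53.92043144] button [706.03388589 -50.23709464] xyaw 7.262932777404788
  white [29 35  4  4  4] [[685.71385245  61.82436754  84.        ]]
  white [28 40  1  1  1] [[675.77088433  68.72366347  84.        ]]
  green [[706.96662117 -49.60862679  58.        ]]Traceback (most recent call last):
  File "<stdin>", line 22, in <module>
ZeroDivisionError: float division by zero
```

View pics/con10.png

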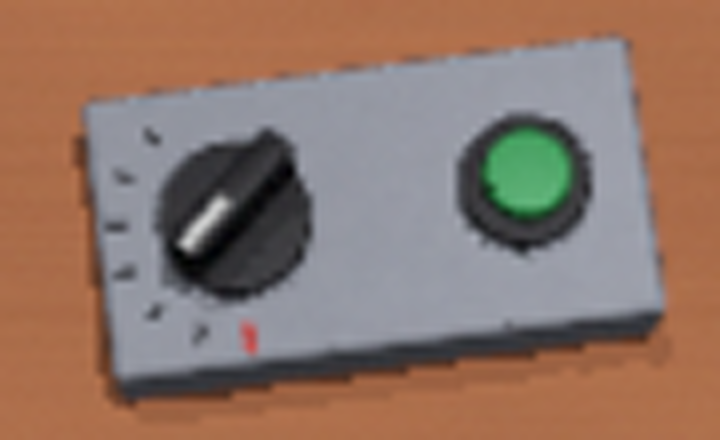

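View pics/s10.png

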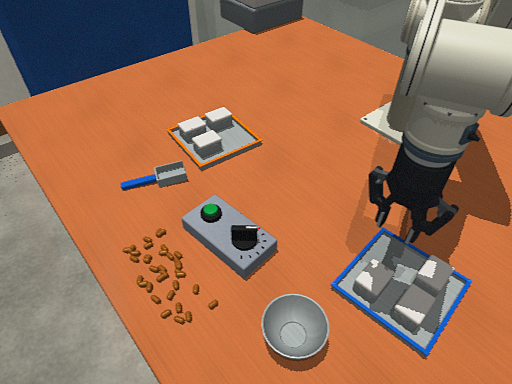

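Run:
```python
from h import *
for nm in("top","scene"):
    pp=cv2.imread("pics/%s10.png"%nm[0])[:,:,::-1].copy()
    c=camera_info(nm);hsv=cv2.cvtColor(pp,cv2.COLOR_RGB2HSV)
    x,y,w,h=(205,130,100,70) if nm=="top" else (175,185,110,100)
    s=hsv[y:y+h,x:x+w];m=((s[...,0]>100)&(s[...,0]<130)&(s[...,2]>110)).astype(np.uint8)
    cs,_=cv2.findContours(m,0,2);q=max(cs,key=cv2.contourArea)+np.array([x,y])
    r=rect(c,q,40);print(nm,"console",np.round(r,1))
    an=np.radians(r[4]); 
    ux=np.array([-np.sin(an),np.cos(an)]); ux=ux if ux[0]>0 else -ux; uy=np.array([-ux[1],ux[0]])
    C=np.array(r[:2]);print(" dial",C+50*uy,"button",C-55*uy,"xyaw",np.degrees(np.arctan2(ux[1],ux[0])))
    mw=((s[...,1]<40)&(s[...,2]>150)).astype(np.uint8);n,l,st,ce=cv2.connectedComponentsWithStats(mw)
    for i in range(1,n):
        if st[i][4]<4: continue
        P=cast(c,np.argwhere(l==i)[:,::-1]+[x,y],84)[:,:2];u,S,V=np.linalg.svd(P-P.mean(0));print("  white",st[i],P.mean(0),"ang",np.degrees(np.arctan2(V[0][1],V[0][0])))
    mg=((s[...,0]>50)&(s[...,0]<85)&(s[...,1]>100)).astype(np.uint8);M=cv2.moments(mg,True);print("  green",cast(c,[M['m10']/M['m00']+x,M['m01']/M['m00']+y],58))
    mr=(((s[...,0]<8)|(s[...,0]>170))&(s[...,1]>100)).astype(np.uint8)
cv2.imwrite("pics/con11.png",cv2.resize(pp[185:285,175:285],None,fx=5,fy=5,interpolation=cv2.INTER_CUBIC)[:,:,::-1])
go(660,54,190,97.3-48)
```

```text
top console [699.1   4.3 197.  101.8 -82.7]
 dial [692.7594834   53.92043144] button [706.03388589 -50.23709464] xyaw 7.262932777404788
  white [  16   15   72   42 1630] [ 6.90012030e+02 -5.92644519e-01] ang 96.55609436696649
  white [28 35  5  6 10] [682.87126696  63.20124179] ang 137.6179201238369
  green [[706.96662117 -49.60862679  58.        ]]
scene console [704.2   5.9 196.7 102.9 -82.9]
 dial [698.09802811  55.51028991] button [710.99448231 -48.69470742] xyaw 7.055075645446781
  white [   7   10   95   73 2090] [730.1188618   37.43509319] ang 95.41004064749822
  white [71 41 11  2 16] [685.93426186  61.16397257] ang 135.6625533043544
  green [[708.235923   -31.74682683  58.        ]]
slide [-0.0091 -0.245   0.0739] dr [47.97  0.26 -0.11] clock 38.5
```

View pics/con11.png

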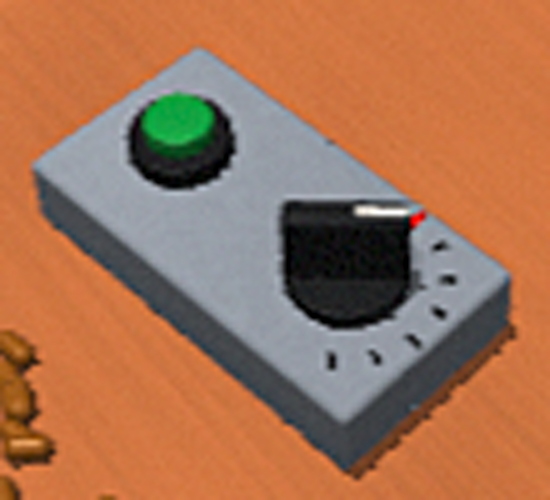

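Run:
```python
from h import *
go(695.4,54.7,150,49.1)
```

```text
slide [ 0.0311 -0.2488  0.1089] dr [48.17  0.26 -0.11] clock 38.5
```

Request:
carry_out(targets=[{"slide": [0.0,-0.249,0.109],"dr": [48.2,0.2,0],"claw": 0.045},{"slide": [0.0,-0.249,0.109],"dr": [48.2,0.2,0],"claw": 0.045},{"slide": [0.0,-0.249,0.109],"dr": [48.2,0.2,0],"claw": 0.045},{"slide": [0.0,-0.249,0.109],"dr": [48.2,0.2,0],"claw": 0.045},{"slide": [0.0,-0.249,0.109],"dr": [48.2,0.2,0],"claw": 0.045},{"slide": [0.031,-0.249,0.109],"dr": [48.2,0.2,0],"claw": 0.045},{"slide": [0.031,-0.249,0.109],"dr": [48.2,0.2,0],"claw": 0.045},{"slide": [0.031,-0.249,0.109],"dr": [48.2,0.2,0],"claw": 0.045},{"slide": [0.031,-0.249,0.109],"dr": [48.2,0.2,0],"claw": 0.045},{"slide": [0.031,-0.249,0.109],"dr": [48.2,0.2,0],"claw": 0.045}])

```text
clock: 39.5
ee_pos: [695.4, 55.8, 150.7]
tool_rot: [[0.002, 0.653, 0.757], [0.002, 0.757, -0.653], [-1.0, 0.003, 0.001]]
wrist_force: [-0.3, 0.7, -0.5]
grip_width: 44.9
```

Run:
```python
from h import *
get_image("top");get_image("top")
c=camera_info("wrist");p,d=get_image("wrist");cv2.imwrite("pics/w12.png",p[:,:,::-1])
f=f_of(c)
def proj(X):
    q=np.array(c['R'])@X+c['t'];r=np.hypot(q[0],q[1]);th=np.arctan2(r,q[2]);return np.array([c['cx'],c['cy']])+f*th*q[:2]/r
print("expected dial top",proj([695.4,54.7,84]),"btn",proj([709,-50,58]))
rep();go(695.4,54.7,58,49.1)
```

```text
expected dial top [254.60900861 203.24594775] btn [179.98235165 273.61384231]
t 39.65 ee [695.6  55.5 150.9] yaw 49.16 F [ 0.62 -0.84  0.03] M [0.062 0.01  0.011] w 44.7
slide [ 0.0929 -0.001   0.0003] dr [ 0.06  0.05 -0.17] clock 39.65
```

View pics/w12.png

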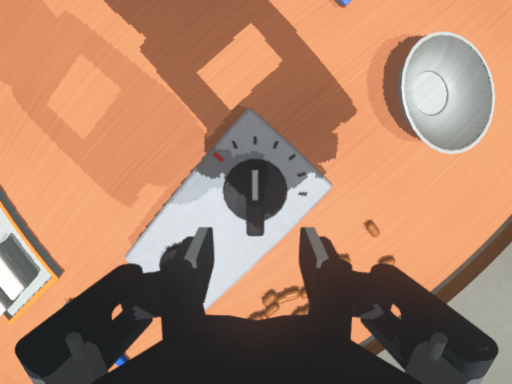

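Request:
carry_out(targets=[{"slide": [0.04,-0.0008,0],"dr": [0,0,0],"claw": 0.045},{"slide": [0.07,-0.0008,0],"dr": [0,0,0],"claw": 0.045},{"slide": [0.093,-0.0008,0],"dr": [0,0,0],"claw": 0.045},{"slide": [0.093,-0.0008,0],"dr": [0,0,0],"claw": 0.045},{"slide": [0.093,-0.0008,0],"dr": [0,0,0],"claw": 0.045},{"slide": [0.093,-0.0008,0],"dr": [0,0,0],"claw": 0.005},{"slide": [0.093,-0.0008,0],"dr": [0,0,0],"claw": 0.005},{"slide": [0.093,-0.0008,0],"dr": [0,0,0],"claw": 0.005},{"slide": [0.093,-0.0008,0],"dr": [0,0,0],"claw": 0.005}], force=35)

```text
clock: 40.55
ee_pos: [695.9, 54.6, 60.0]
tool_rot: [[0.004, 0.654, 0.757], [0.001, 0.757, -0.654], [-1.0, 0.004, 0.002]]
wrist_force: [-1.9, -1.3, 6.0]
grip_width: 13.1
```

Run:
```python
from h import *
rep();weigh(3);rep()
```

```text
t 40.55 ee [695.9  54.6  60. ] yaw 49.16 F [-1.95 -1.34  6.03] M [-0.368  0.45  -0.01 ] w 13.1
F [-1.97  -2.135  6.426] sd [0.15 0.34 0.33] q [-64.09 -22.93]
t 40.7 ee [695.9  54.6  60. ] yaw 49.17 F [-2.1  -2.61  6.6 ] M [-0.438  0.476  0.001] w 13.3
```

Request:
carry_out(targets=[{"slide": [0,0,0],"dr": [-6,0,0],"claw": 0.005},{"slide": [0,0,0],"dr": [-12,0,0],"claw": 0.005},{"slide": [0,0,0],"dr": [-18,0,0],"claw": 0.005},{"slide": [0,0,0],"dr": [-24,0,0],"claw": 0.005},{"slide": [0,0,0],"dr": [-30,0,0],"claw": 0.005},{"slide": [0,0,0],"dr": [-36,0,0],"claw": 0.005},{"slide": [0,0,0],"dr": [-42,0,0],"claw": 0.005},{"slide": [0,0,0],"dr": [-46,0,0],"claw": 0.005},{"slide": [0,0,0],"dr": [-48,0,0],"claw": 0.005},{"slide": [0,0,0],"dr": [-48,0,0],"claw": 0.005}])

```text
clock: 41.7
ee_pos: [695.6, 54.1, 60.1]
tool_rot: [[0.004, -0.125, 0.992], [0.001, 0.992, 0.125], [-1.0, 0.0, 0.004]]
wrist_force: [-0.3, -2.4, -4.2]
grip_width: 13.2
```

Run:
```python
from h import *
rep();weigh(3);rep()
p,d=get_image("wrist");cv2.imwrite("pics/w13.png",p[:,:,::-1])
```

```text
t 41.7 ee [695.6  54.1  60.1] yaw 97.16 F [-0.26 -2.35 -4.24] M [-0.238  0.026  0.016] w 13.2
F [-0.488 -3.366 -3.843] sd [0.27 0.42 0.51] q [-70.82 -24.83]
t 41.85 ee [695.7  54.1  60.1] yaw 97.11 F [-0.86 -3.87 -3.62] M [-0.506  0.171  0.01 ] w 13.5
```

View pics/w13.png

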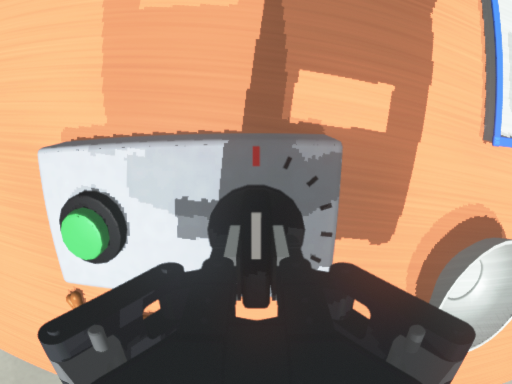

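Request:
carry_out(targets=[{"slide": [0,0,0],"dr": [-1.5,0,0],"claw": 0.005},{"slide": [0,0,0],"dr": [-2.5,0,0],"claw": 0.005},{"slide": [0,0,0],"dr": [-2.5,0,0],"claw": 0.005}])

```text
clock: 42.2
ee_pos: [695.6, 54.1, 60.1]
tool_rot: [[0.004, -0.166, 0.986], [0.001, 0.986, 0.166], [-1.0, 0.0, 0.004]]
wrist_force: [0.5, -3.0, -4.1]
grip_width: 13.1
```

Run:
```python
from h import *
rep();weigh(3);rep()
```

```text
t 42.2 ee [695.6  54.1  60.1] yaw 99.56 F [ 0.54 -2.96 -4.07] M [-0.38   0.178 -1.178] w 13.1
F [-0.901 -3.118 -3.37 ] sd [0.33 0.24 0.5 ] q [-70.45 -24.79]
t 42.35 ee [695.6  54.1  60.2] yaw 99.56 F [-1.11 -3.21 -3.5 ] M [-0.37   0.262 -1.131] w 13.2
```

Request:
carry_out(targets=[{"slide": [0,0,0],"dr": [7.5,0,0],"claw": 0.005},{"slide": [0,0,0],"dr": [14.5,0,0],"claw": 0.005},{"slide": [0,0,0],"dr": [21.5,0,0],"claw": 0.005},{"slide": [0,0,0],"dr": [28.5,0,0],"claw": 0.005},{"slide": [0,0,0],"dr": [35.5,0,0],"claw": 0.005},{"slide": [0,0,0],"dr": [42.5,0,0],"claw": 0.005},{"slide": [0,0,0],"dr": [49.5,0,0],"claw": 0.005},{"slide": [0,0,0],"dr": [56.5,0,0],"claw": 0.005},{"slide": [0,0,0],"dr": [63.5,0,0],"claw": 0.005},{"slide": [0,0,0],"dr": [70,0,0],"claw": 0.005}])

```text
clock: 43.35
ee_pos: [696.0, 54.6, 60.1]
tool_rot: [[0.005, 0.871, 0.491], [0.001, 0.491, -0.871], [-1.0, 0.004, 0.002]]
wrist_force: [1.4, -1.6, -5.1]
grip_width: 13.2
```

Run:
```python
from h import *
rep();weigh(2);rep();go(695.5,54.3,60,25.1)
```

```text
t 43.35 ee [696.   54.6  60.1] yaw 29.41 F [ 1.37 -1.57 -5.13] M [-0.106 -0.144 -0.061] w 13.2
F [ 0.912 -0.638 -5.955] sd [0.51 0.25 0.07] q [-71.52 -24.03]
t 43.45 ee [696.   54.6  60.1] yaw 29.62 F [ 1.43 -0.89 -6.03] M [ 0.01  -0.279 -0.043] w 13.2
slide [ 0.0001 -0.0006 -0.    ] dr [ 4.51  0.08 -0.26] clock 43.45
```

Request:
carry_out(targets=[{"slide": [0,0,0],"dr": [4.5,0,0],"claw": 0.005},{"slide": [0,0,0],"dr": [4.5,0,0],"claw": 0.005},{"slide": [0,0,0],"dr": [4.5,0,0],"claw": 0.005},{"slide": [0,0,0],"dr": [4.5,0,0],"claw": 0.045},{"slide": [0,0,0],"dr": [4.5,0,0],"claw": 0.045},{"slide": [0,0,0],"dr": [4.5,0,0],"claw": 0.045},{"slide": [-0.04,0,0],"dr": [4.5,0,0],"claw": 0.045},{"slide": [-0.09,0,0],"dr": [4.5,0,0],"claw": 0.045},{"slide": [-0.1,0,0],"dr": [4.5,0,0],"claw": 0.045},{"slide": [-0.1,0,0],"dr": [4.5,0,0],"claw": 0.045}])

```text
clock: 44.45
ee_pos: [697.5, 54.8, 163.5]
tool_rot: [[0.011, 0.905, 0.425], [0.001, 0.425, -0.905], [-1.0, 0.01, 0.003]]
wrist_force: [-0.4, -0.9, -0.0]
grip_width: 45.3
```

Run:
```python
from h import *
get_image("top")
c=camera_info("wrist");p,d=get_image("wrist");cv2.imwrite("pics/w14.png",p[:,:,::-1])
rep()
f=f_of(c)
def proj(X):
    q=np.array(c['R'])@X+c['t'];r=np.hypot(q[0],q[1]);th=np.arctan2(r,q[2]);return np.array([c['cx'],c['cy']])+f*th*q[:2]/r
def ray(uv,z):
    v=np.array(uv)-[c['cx'],c['cy']];r=np.hypot(*v);th=r/f;dd=np.r_[v/r*np.sin(th),np.cos(th)]
    R=np.array(c['R']);w=R.T@dd;o=-R.T@c['t'];return o+w*(z-o[2])/w[2]
hsv=cv2.cvtColor(p,cv2.COLOR_RGB2HSV);m=cv2.inRange(hsv,(50,100,50),(85,255,255))
M=cv2.moments(m,True)
if M['m00']: u=[M['m10']/M['m00'],M['m01']/M['m00']];print(M['m00'],u,ray(u,58))
go(709,-49.6,90,97)
```

```text
t 44.55 ee [695.   54.6 159.5] yaw 25.13 F [-0.22 -0.18 -0.51] M [-0.001  0.038 -0.068] w 44.9
721.0 [222.5367545076283, 286.3259361997226] [708.86829816 -48.70139024  58.        ]
slide [ 0.0694 -0.0318  0.1002] dr [-71.87   0.18  -0.16] clock 44.55
```

View pics/w14.png

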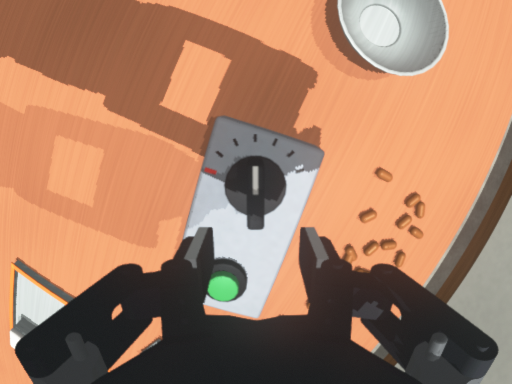

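Run:
```python
from h import *
go(709,-49.2,80,25.1)
```

```text
slide [ 0.0794 -0.0317  0.0999] dr [ 0.03  0.05 -0.22] clock 44.55
```

Request:
carry_out(targets=[{"slide": [0,-0.032,0.1],"dr": [0,0,-0.2],"claw": 0},{"slide": [0,-0.032,0.1],"dr": [0,0,-0.2],"claw": 0},{"slide": [0,-0.032,0.1],"dr": [0,0,-0.2],"claw": 0},{"slide": [0,-0.032,0.1],"dr": [0,0,-0.2],"claw": 0},{"slide": [0.04,-0.032,0.1],"dr": [0,0,-0.2],"claw": 0},{"slide": [0.079,-0.032,0.1],"dr": [0,0,-0.2],"claw": 0},{"slide": [0.079,-0.032,0.1],"dr": [0,0,-0.2],"claw": 0},{"slide": [0.079,-0.032,0.1],"dr": [0,0,-0.2],"claw": 0},{"slide": [0.079,-0.032,0.1],"dr": [0,0,-0.2],"claw": 0}])

```text
clock: 45.45
ee_pos: [710.0, -48.8, 82.3]
tool_rot: [[0.003, 0.905, 0.425], [-0.001, 0.425, -0.905], [-1.0, 0.003, 0.002]]
wrist_force: [-0.6, -0.3, 0.2]
grip_width: -0.0
```

Run:
```python
from h import *
get_image("top");get_image("top")
c=camera_info("wrist");p,d=get_image("wrist");cv2.imwrite("pics/w15.png",p[:,:,::-1])
p,d=get_image("scene");cv2.imwrite("pics/s15.png",cv2.resize(p[160:290,150:300],None,fx=4,fy=4)[:,:,::-1])
weigh(4);rep();go(709,-49.2,62,25.1)
```

```text
F [-0.215  0.384 -0.325] sd [0.45 0.36 0.69] q [-68.55 -24.47]
t 45.85 ee [709.  -49.6  81.1] yaw 25.13 F [-0.47  0.67 -1.43] M [-0.014  0.031 -0.045] w -0.2
slide [ 0.0191  0.0001 -0.0004] dr [ 0.03  0.07 -0.06] clock 45.85
```

View pics/w15.png

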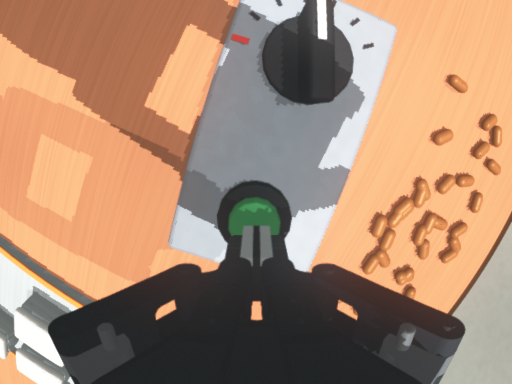

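View pics/s15.png

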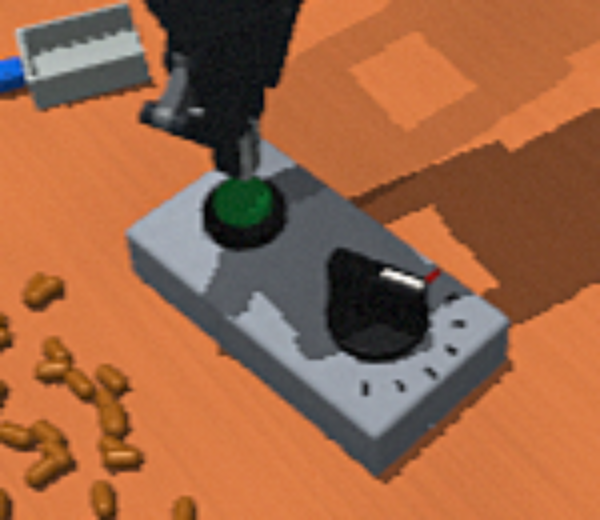

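Request:
carry_out(targets=[{"slide": [0.012,0,0],"dr": [0,0,0],"claw": 0},{"slide": [0.019,0,0],"dr": [0,0,0],"claw": 0},{"slide": [0.019,0,0],"dr": [0,0,0],"claw": 0},{"slide": [0.019,0,0],"dr": [0,0,0],"claw": 0}])

```text
clock: 46.25
ee_pos: [708.4, -49.5, 61.5]
tool_rot: [[-0.0, 0.905, 0.425], [-0.001, 0.425, -0.905], [-1.0, -0.0, 0.0]]
wrist_force: [-0.9, 0.6, 2.0]
grip_width: 0.1
```

Request:
carry_out(targets=[{"slide": [0.002,0,0],"dr": [0,0,0],"claw": 0},{"slide": [0.004,0,0],"dr": [0,0,0],"claw": 0},{"slide": [0.004,0,0],"dr": [0,0,0],"claw": 0}])

```text
clock: 46.55
ee_pos: [708.7, -49.6, 57.6]
tool_rot: [[0.0, 0.905, 0.425], [-0.001, 0.425, -0.905], [-1.0, -0.0, 0.001]]
wrist_force: [-1.4, -0.4, 3.8]
grip_width: 0.1
```

Request:
carry_out(targets=[{"slide": [0.002,0,0],"dr": [0,0,0],"claw": 0},{"slide": [0.003,0,0],"dr": [0,0,0],"claw": 0},{"slide": [0.003,0,0],"dr": [0,0,0],"claw": 0}])

```text
clock: 46.85
ee_pos: [708.7, -49.6, 56.0]
tool_rot: [[0.0, 0.905, 0.425], [-0.001, 0.425, -0.905], [-1.0, 0.0, 0.001]]
wrist_force: [-5.4, 0.8, 12.9]
grip_width: 0.2
```

Request:
carry_out(targets=[{"slide": [0.001,0,0],"dr": [0,0,0],"claw": 0},{"slide": [0.002,0,0],"dr": [0,0,0],"claw": 0},{"slide": [0.002,0,0],"dr": [0,0,0],"claw": 0}])

```text
clock: 47.15
ee_pos: [708.8, -49.6, 55.9]
tool_rot: [[0.0, 0.905, 0.425], [-0.001, 0.425, -0.905], [-1.0, 0.0, 0.001]]
wrist_force: [-6.4, 0.7, 16.6]
grip_width: -0.1
```

Request:
carry_out(targets=[{"slide": [-0.03,0,0],"dr": [0,0,0],"claw": 0},{"slide": [-0.08,0,0],"dr": [0,0,0],"claw": 0},{"slide": [-0.15,0,0],"dr": [0,0,0],"claw": 0},{"slide": [-0.15,0,0],"dr": [0,0,0],"claw": 0},{"slide": [-0.15,0,-0.15],"dr": [0,0,0],"claw": 0.03},{"slide": [-0.15,0,-0.15],"dr": [0,0,0],"claw": 0.03},{"slide": [-0.15,0,-0.15],"dr": [0,0,0],"claw": 0.03},{"slide": [-0.15,0,-0.15],"dr": [0,0,0],"claw": 0.03},{"slide": [-0.15,0,-0.15],"dr": [0,0,0],"claw": 0.03}])

```text
clock: 48.05
ee_pos: [644.6, 87.5, 205.7]
tool_rot: [[0.001, 0.904, 0.427], [-0.001, 0.427, -0.904], [-1.0, 0.0, 0.001]]
wrist_force: [1.1, 0.0, -0.5]
grip_width: 30.2
```

Run:
```python
from h import *
rep()
p,b=boxes("top",z=49);print(np.round(b,1))
p2,b2=boxes("scene",z=49);print(np.round(b2,1))
cv2.imwrite("pics/t20.png",p[:,:,::-1]);cv2.imwrite("pics/s20.png",p2[:,:,::-1])
c=np.vstack([cv2.resize(p[120:290,90:420],(660,340),interpolation=cv2.INTER_CUBIC)]);cv2.imwrite("pics/f20.png",c[:,:,::-1])
w,_=get_image("wrist");cv2.imwrite("pics/w20.png",w[:,:,::-1])
# tray-frame positions
for b in (b,b2):
  for x,y,*r in b:
    C,a=((504,323),7.4) if y>0 else ((513.5,-321.7),-4.2)
    a=np.radians(a);dx,dy=x-C[0],y-C[1];print(np.round([dx*np.cos(a)+dy*np.sin(a),-dx*np.sin(a)+dy*np.cos(a)],1))
```

```text
t 48.05 ee [644.6  87.5 205.7] yaw 25.27 F [ 1.05  0.03 -0.54] M [-0.03   0.001 -0.023] w 30.2
[[ 465.1 -360.9   64.    44.    -4.4]
 [ 544.  -318.1   64.7   41.8   -2.6]
 [ 553.   283.    64.1   38.1    1.7]
 [ 554.5 -366.6   63.9   41.7   -3.3]]
[[ 455.5  356.7   69.6   48.     7.1]
 [ 467.9 -360.2   70.2   50.8   -4.2]
 [ 544.8  370.1   69.3   48.1    7.4]
 [ 556.4  286.8   69.6   48.1    7.4]]
[-45.4 -42.6]
[30.1  5.8]
[ 43.4 -46. ]
[ 44.1 -41.8]
[-43.8  39.6]
[-42.6 -41.8]
[46.5 41.5]
[ 47.3 -42.7]
```

View pics/f20.png

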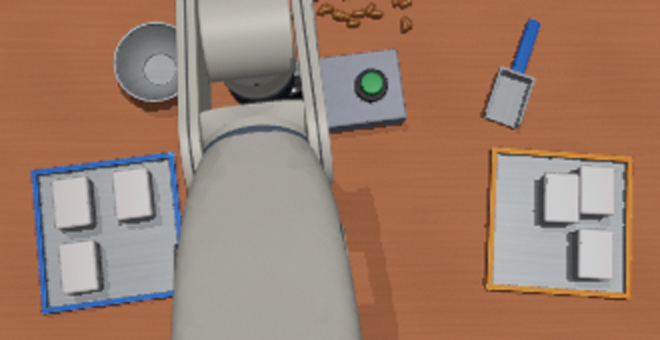

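View pics/s20.png

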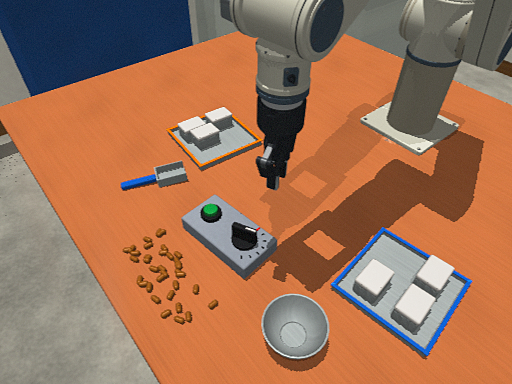

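View pics/w20.png

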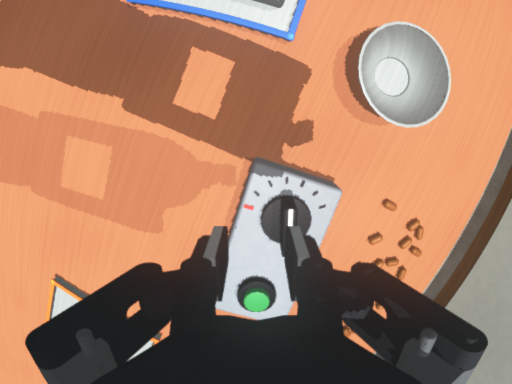

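Run:
```python
from h import *
p,d=get_image("top");c=camera_info("top");f=f_of(c)
v,u=np.mgrid[190:275,328:412];z=d[190:275,328:412]
R=np.array(c['R']);X=(np.stack([(u-c['cx'])/f*z,(v-c['cy'])/f*z,z],-1)-c['t'])@R
np.set_printoptions(linewidth=250)
print(np.round(X[2:60:2,20:75:2,2]).astype(int))
cv2.imwrite("pics/o21.png",cv2.resize(p[185:280,325:415],None,fx=6,fy=6,interpolation=cv2.INTER_CUBIC)[:,:,::-1])
p,d=get_image("scene");cv2.imwrite("pics/o22.png",cv2.resize(p[95:175,160:270],None,fx=6,fy=6,interpolation=cv2.INTER_CUBIC)[:,:,::-1])
```

```text
[[  -2   -2   -2    2   -3    2    1    0    1    2    0    2    1   -1   -1    2    3    2    0    2    1   -3    5    3    4    5   -1    0]
 [  20   -2   -4   -2   -4   -1    1    0    0    3    0   -3    0    2   -1    3   -3    1    0   -4    0   -2    0    1    3    3   -3    0]
 [  19   17   20   15 1338   22   19   14   17   18   17   15   11   14   16   21    0    1    1    3   -2    2    1    1    1    4    1   -2]
 [   6    7    8    8    6    4    4    5    8   15   12   16   16   17   17   16   20   15   18   20   15   18    8   19   20   18   16   22]
 [   4    9    3    2    6    5    4    3    5    3    2    5    6    4    3    1    4    3    2    5    9    5    8   10   14   20   19   19]
 [   9    4    7    8    8    3    7    6    7    8    7    6    2    9    2    5    3    5    5    4    5    1    5    5    5    7   -3    8]
 [   1    4   -4    3    8    1   10    4    8    7    8    6    7    7   -3   27   47   48   51   51   49   51   46   49   51    7    2    7]
 [   8    6    3    7    2    8    6    9   45    7    2   11    6    3    6   33   51   51   46   
[... 2347 characters left out ...]
7    3    8    1    0    5    5    3    5    6    4    5   19   30   49   50   52   45   53   54   49   50   50    7    5    9]
 [   0    7    4    6    4    4    2    3    6    6    8    7    5    5   18   43   52   48   45   53   46   46   51   42   48   -3    5    9]
 [   9    9    8    7    4    0    3    5    6    7    6    3    1    8   17   40   48   54   48   50   51   50   48   50   53    0    5    9]
 [   2    7    5    8   -1    5    7    4    1    4    2    6    6    7   17   42   49 1338   50   47   51   53   51   49   51    5    4   11]
 [  10    3    3    8    5   14    8    5    8    4    6    9    0    1   21   38   51   47   47   47   51   50   48   44   48    2    6   15]]
```

View pics/o21.png

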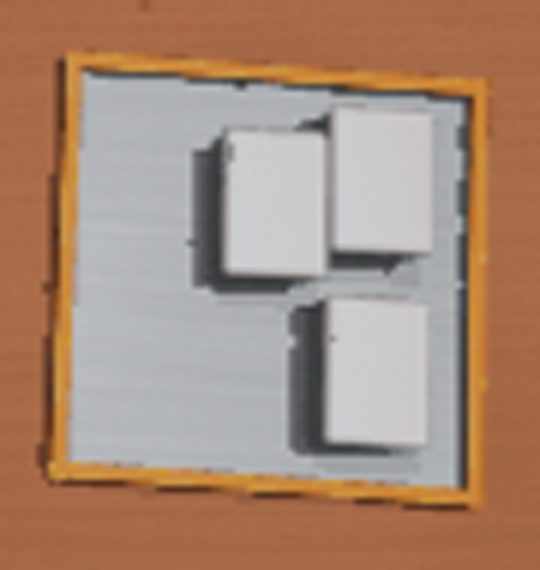

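View pics/o22.png

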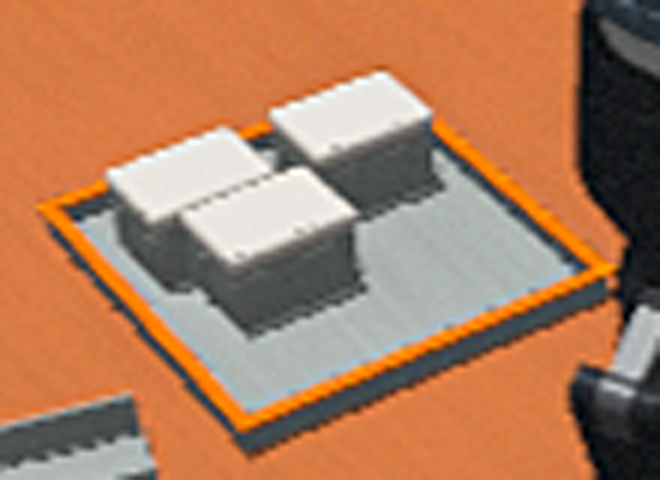

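```bash
python3 -c "
from h import *
rep();print(close_job())"
```

```text
t 48.3 ee [645.5  85.1 205.6] yaw 25.04 F [-0.08  0.06  0.19] M [0.005 0.033 0.01 ] w 30.0
the job is handed in; nothing more can be done
None
```

I handed the job in at 48 s. All six boxes are sorted, the dial stands at 3 clicks and the green button was pressed to its stop.

- **Sorting:** Three boxes were full, with lift readings of about 2.7–2.8 N, and went in the blue-rimmed tray. Three were short, at about 1.2–1.4 N, and went in the orange-rimmed tray.
- **Dial:** I turned it anticlockwise to the end stop, where the torque rose to about 1.1 N m. I then turned it clockwise three clicks and let go.
- **Button:** I pushed it until it stopped, about 6 mm down with the force reaching 17 N. I then backed the arm off.

**Last checks:**
- **Boxes:** The final pictures show three boxes in each tray. The lids in the orange tray read about 49 mm over the table, so those boxes stand flat. I did not take lid heights in the blue tray; those boxes look upright and in place.
- **Dial and bystanders:** The pointer stood on the third tick past the red one. The bowl and scoop looked unmoved, and the button was back up.
- **Off from the plan:** One short box in the orange tray had been shifted a few centimetres since I placed it. It is still upright and flat inside the tray, right beside another box, so I left it there.
- **Camera disagreement:** The top and scene cameras disagreed by about 3–5 mm along x, so I used the mean for the boxes, the trays and the dial. It did not affect any grasp or placing.

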